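# Clamp a lamination of glued blanks and start the set timer

## Robot

A 6-joint arm with a two-finger parallel gripper is mounted at the origin on a cart in front of the work surface, level with it; the furniture and walls round the work are solid. World frame = base frame: x ahead of the robot, y to its left, z up, the work surface at z = 0. Lengths are in m, angles in degrees, forces in N, time in s.
With the tool pointing down it reaches from about 0.275 to 0.825 m from the base axis. Payload 4.9 kg.
Tool frame: the origin (TCP) lies midway between the tips of the shut fingers; the grasp point (between the pads) lies 19 mm behind it; z points along the fingers, y is the line along which they close (so a half turn about z gives the same grasp; the last joint's range is limited). The gripper opens to 85 mm and grips with 20 to 120 N. Pads are 22 mm wide; open, the fingers measure 114 mm over their backs; the gripper's body (76 mm by 85 mm) begins 54 mm behind the grasp point. The pads swing forward as they close: fully open they stand 13 mm farther back than shut.
Start: joints at [65.42, 18.69, -11.035, 60.275, 0, 82.311], TCP at [0.16, 0.526, 0.231] pointing down, gripper open.
Joint ranges: [-152.03, 152.03], [-55.5, 102.48], [-74.3, 77.21], [-110.64, 120.58], [-84.22, 78.4], [-180, 180]. Speed limits (degrees/s): [147.25, 147.25, 180, 180, 180, 180].

## Interface

Orientations are given as [roll, pitch, yaw] about the fixed x, y, z axes, in that order (R = Rz(yaw) Ry(pitch) Rx(roll)).
In Python, from cell import robot gives the robot as it stands.
- The arm moves only by the tool arm_command, never from a script. Its argument "series" is a list that holds one entry, the list of rows, each a list of 6 numbers: the shift along the tool's x, y, z in cm, then the turn, a rotation vector about the tool's x, y, z in rad. In form: [[[tx, ty, tz, ax, ay, az], ...]]. A call has 1 to 5 rows; each row is the pose to reach, as a shift and turn from the pose commanded when the call began, along the tool's axes at that moment; what a row does not reach only later rows make up. A row lasts 1/12 s, in which the tool goes at most 41.7 mm and 7.16 degrees, less where a joint would pass 70% of its speed; a pose out of reach is approached as far as the arm can. A call with a gripper value outside its range is refused whole. "gripper" is the closure, from 0 (fully open) to 1 (shut), set as the call begins (left out, the last holds). The fingers move at their own pace and stop on an object; "grip_force" is the grip in N (left out, the last holds). Time passes only in rows, so rows that repeat a pose let the fingers close. It gives the time, the measured TCP pose, the force, the opening and the grip force at its end, in the units of the state.
- robot.sense(): the state, without advancing time (a new reading comes with each control period).
- robot.snapshot(name): name is "side" or "top"; returns the picture (400x640x3 uint8, red, green, blue); there is no depth.
- robot.calibration(name): a dict with "intrinsics" (3x3 intrinsics, pixels), "rvec" (rotation vector, rad) and "tvec" (3), from world to camera coordinates, as OpenCV has them. Camera axes: x right, y down, z forward; pixel columns grow to the right and rows downward; lengths in m; the calibration is good to about 2 mm. A picture is of the moment at which its call begins. calibration takes no time and is no camera call.
- robot.finish_job(): hands the job in; it is judged then, once.
The state is a dict: "clock": time; "joints": joint angles; "joint_velocities": joint speeds; "tau": joint torques, N m; "position": TCP position; "eef_rot": TCP orientation; "wrist_force": force on the tool from outside, world axes, zero at the start; "moment": the same for the moment, N m; "width": finger opening in m; "gripper_force": force on a finger pad.
Only numpy, scipy, OpenCV 4.12 (cv2) and the standard library are available. Lean on these libraries where they do the work, as an engineer would, in place of code of your own. Each camera call takes 0.05 s, during which the arm holds its last target. There are 200 camera calls.

## Task

The two to four wooden blanks already have glue on them: stand them all in the vise as they stand now, on edge, side by side across the middle of the jaws with the glued broad faces together, and crank the vise until the moving jaw presses the pack firmly. With a fingertip, roll the timer's edge wheel until the red pointer stands in the green band; once the pack is clamped and the time is set, press the green start button. Lay the glue brush flat on the middle of the red wooden stand behind the vise, and leave the glue bottle and the sanding block alone.

Things in the scene. Friction and masses are not known exactly. Their poses are not given: they have to be found in the camera images.
- vise: blue machine vise on a wooden board, fixed. Origin: on the table under the middle of the fixed jaw's face. y runs from the fixed jaw to the moving jaw and crank, x across the jaws, z up. Blanks stand on two flat ways (65 mm over all, open-sided), top at z = 80 mm. Jaws 66 mm wide, 38 mm thick, tops at z = 106 mm; gap 142 mm (y = 0 to 142) when open. Board 92 wide, y = -48 to 202, 18 high
- vise_jaw: the vise's moving jaw, blue with a steel face 60 mm wide that looks to the vise's -y. Origin: in the plane of that face, across the middle, at table height: in the vise's frame at y = 142 mm minus 20 mm per turn of the crank, so y is also the gap between the jaws; it stops at y = 54 mm. Always fully open (142 mm) at the start; stays where it is left
- vise_crank (a joint): crank angle, rad: 0 at the start, arm straight up; grows (to 27.6) as the jaw closes: from the top the grip goes to the vise's -x, then down. Turning takes about 5 N at the grip; once the jaw meets the pack each newton more adds about 10 N of clamping, and 0.3 rad past first contact is enough. Let go, it holds up to about 50 N at the jaw
- crank_knob (a point): middle of the crank's hand grip: a black sleeve 16 mm thick, 46 mm long, parallel to the vise's y, 34 mm from the crank's axis (the line x = 0, z = 62 mm in the vise's frame); always at y = 241 mm there, 28 to 96 mm above the table. It spins freely on its pin: fingers pinching it from above (closing along the vise's x) can carry it round the whole circle without turning
- timer: grey bench timer with an aluminium top, 90 x 150 x 60 mm, fixed. Origin: on the table under its middle; x away from the robot, y along its length, z up. On top: at the robot's side the edge wheel in its slot (at x = -22, y = -32 mm) and the green start button (at x = -22, y = 45 mm), behind them the white scale
- time_wheel (a joint): angle of the edge wheel, rad, 0 to 3.75; starts at 0 to 1.3. Black, ribbed, radius 24 mm, 9.5 mm wide, axis along the timer's x, 8 mm out of a 12 x 40 mm slot. Rubbing its crown toward the timer's +y raises the angle; the pointer goes the same way, 24 mm a rad. Friction about 1 N at the rim; a press of 3 to 10 N drives it (short strokes lose about 3 mm); it stays put. Green band: 2.50 to 2.81
- wheel_top (a point): crown of the edge wheel: the highest point of its rim, 68 mm above the table, 8 mm above the timer's top; it stays there as the wheel turns
- pointer_tip (a point): end of the red pointer on the timer's white scale; it slides along the timer's y axis as the wheel turns, in the middle of the green band at 2.656 rad
- green_band (a point): middle of the green band on the scale, one division of 7.5 mm along the timer's y axis
- start_button (a joint): the timer's green start button, travel in m: 0 up, 0.005 fully pressed (about 4 N); springs back
- start_button_top (a point): middle of the top of the green start button, 24 mm across; it is pressed straight down
- brush: glue brush with a red handle, lying on the bench behind the row of blanks, 24 x 193 x 13 mm, 40 g. Origin: under its middle; its y axis runs along it, bristles to -y: bristles from y = -96 to -61 mm (24 wide, 9 high), metal ferrule from -63 to -33 mm (24 wide, 12 high), handle, 16 mm wide at most and thinner at its end, from -34 to 96 mm
- stand: low dark red wooden stand behind the vise, 100 x 150 x 15 mm, fixed (like others that lie stacked far to the right). Origin: on the table under its middle, its flat top is 15 mm up; its y axis is the long one
- glue: glue bottle, 46 mm across and 169 mm tall, standing; must be left alone. Origin: under its middle
- sander: wooden sanding block 56 x 90 x 32 mm; must be left alone. Origin: under its middle
- blank_a_mid (a point): sawn wooden carving blank, a block 30 x 50 x 40 mm with glue already on its faces, standing on edge: 30 mm thick (its own z axis, level), 50 mm wide (own y axis, level), 40 mm tall (own x axis, vertical). The point is the middle of the block, 20 mm above what it stands on. About 50 g. May be absent
- blank_b_mid (a point): sawn wooden carving blank, a block 30 x 50 x 40 mm with glue already on its faces, standing on edge: 30 mm thick (its own z axis, level), 50 mm wide (own y axis, level), 40 mm tall (own x axis, vertical). The point is the middle of the block, 20 mm above what it stands on. About 50 g. May be absent
- blank_c_mid (a point): sawn wooden carving blank, a block 30 x 50 x 40 mm with glue already on its faces, standing on edge: 30 mm thick (its own z axis, level), 50 mm wide (own y axis, level), 40 mm tall (own x axis, vertical). The point is the middle of the block, 20 mm above what it stands on. About 50 g. May be absent
- blank_d_mid (a point): sawn wooden carving blank, a block 30 x 50 x 40 mm with glue already on its faces, standing on edge: 30 mm thick (its own z axis, level), 50 mm wide (own y axis, level), 40 mm tall (own x axis, vertical). The point is the middle of the block, 20 mm above what it stands on. About 50 g. May be absent
- blank_a: the same block as blank_a_mid, but its origin lies in the middle of one of its two 40 x 50 mm glued faces (15 mm from the middle along its own z)
- blank_b: the same block as blank_b_mid, but its origin lies in the middle of one of its two 40 x 50 mm glued faces (15 mm from the middle along its own z)
- blank_c: the same block as blank_c_mid, but its origin lies in the middle of one of its two 40 x 50 mm glued faces (15 mm from the middle along its own z)
- blank_d: the same block as blank_d_mid, but its origin lies in the middle of one of its two 40 x 50 mm glued faces (15 mm from the middle along its own z)

How it is judged (in metres and radians):
On the way, in this order (a step that is already met when the one before it is completed fails the run):
1. all blanks stand in the vise pressed by the moving jaw, and the pointer stands in the green band (in either order) (x of blank_a_mid in the frame of vise between -0.012 and 0.012 m and y of blank_a_mid in the frame of vise between 0.008 and 0.134 m and z of blank_a_mid in the frame of vise between 0.094 and 0.107 m and angle between the z axis of each of blank_a_mid, blank_b_mid, blank_c_mid, blank_d_mid and the y axis of vise, either way round below 0.12 rad and angle between the x axis of each of blank_a_mid, blank_b_mid, blank_c_mid, blank_d_mid and the z axis of vise, either way round below 0.12 rad and x of blank_b_mid in the frame of vise between -0.012 and 0.012 m and y of blank_b_mid in the frame of vise between 0.008 and 0.134 m and z of blank_b_mid in the frame of vise between 0.094 and 0.107 m and x of blank_c_mid in the frame of vise between -0.012 and 0.012 m and y of blank_c_mid in the frame of vise between 0.008 and 0.134 m and z of blank_c_mid in the frame of vise between 0.094 and 0.107 m and x of blank_d_mid in the frame of vise between -0.012 and 0.012 m and y of blank_d_mid in the frame of vise between 0.008 and 0.134 m and z of blank_d_mid in the frame of vise between 0.094 and 0.107 m and (contact force between vise_jaw and blank_a above 10 N or contact force between vise_jaw and blank_b above 10 N or contact force between vise_jaw and blank_c above 10 N or contact force between vise_jaw and blank_d above 10 N) and value of joint time_wheel between 2.5 and 2.8125 rad), for 0.3 s.
2. then the start button is pressed (value of joint start_button above 0.0035 m), for 0.05 s.
At the end, for the whole second after the job is handed in: Every blank on edge between the jaws, within 12 mm of their middle line and 0.12 rad of square, the jaw pressing over 10 N; wheel at 2.50 to 2.81 rad; start pressed, then up; brush flat on the stand, its middle within 40 mm (across) and 50 mm (along) of the stand's (all of step 1 and x of brush in the frame of stand between -0.04 and 0.04 m and y of brush in the frame of stand between -0.05 and 0.05 m and z of brush in the frame of stand between 0.01 and 0.026 m and angle between brush's own z axis and vertical below 0.2 rad and linear speed of brush below 0.03 m/s and value of joint start_button below 0.0015 m); the robot touches nothing.
It fails at once if the glue bottle is knocked over or pushed more than 4 cm away (angle between glue's own z axis and vertical above 0.5 rad or distance of glue from where it was at the start of the episode above 0.04 m).
It fails at once if the sanding block is pushed more than 4 cm away (distance of sander from where it was at the start of the episode above 0.04 m).
Of blank_a, blank_b, blank_c, blank_d only 2 to 4 are there at a start; the rules pass over those that are not, and their reading is None.
At some moment in a run one of blank_a, blank_b, blank_c, blank_d, brush may be knocked a few centimetres aside while the robot is not near it.
Once in a run the grip may slacken for a moment while it holds something.
It also fails if it takes over 210 s, if anything falls off the work surface, if the arm or the gripper's body presses on something with over 40 N, if the wrist force passes 120 N, or if a joint passes its speed limit or range.

## Working session

There is one attempt and no reset: what is moved stays moved. The work goes in short steps, Python scripts to look and compute and a tool call to move; the robot and the scene stay as the last step left them, time stands still between calls to the robot, and variables do not carry over. Pictures are saved under pics/ and viewed, at most 14 in all, crops included, and the job is handed in when it is done.

Besides the shell and the picture viewer there is one more tool, called after ">>>" as name([rows], argument=value, ...), one row to a line, values as JSON. arm_command: Moves the arm, as the interface text tells. Its arguments: {"type":"object","properties":{"series":{"type":"array","items":{"type":"array","items":{"type":"array","items":{"type":"number"}}}},"gripper":{"type":"number"},"grip_force":{"type":"number"}},"required":["series"]}

```bash
ls; mkdir -p pics
python3 - <<'E'
from cell import robot
import cv2
for n in("side","top"):
    im=robot.snapshot(n); cv2.imwrite(f"pics/{n}0.png",im[:,:,::-1])
    c=robot.calibration(n); print(n,c)
print(robot.sense())
E
```

```text
pics
side {'intrinsics': array([[417.74213428,   0.        , 314.05349023],
       [  0.        , 417.74213428, 191.67848839],
       [  0.        ,   0.        ,   1.        ]]), 'rvec': array([ 2.11285223, -0.38593568,  0.2039985 ]), 'tvec': array([-0.53812355,  0.07994573,  1.13656701])}
top {'intrinsics': array([[403.37956145,   0.        , 322.27645359],
       [  0.        , 403.37956145, 190.87778615],
       [  0.        ,   0.        ,   1.        ]]), 'rvec': array([ 2.0996813 , -2.13979448,  0.21726455]), 'tvec': array([-0.15192788,  0.53326574,  1.21712946])}
{'clock': 0.1, 'joints': array([ 6.54235431e+01,  1.87293962e+01, -1.10857608e+01,  6.02761670e+01,
       -1.36745204e-03,  8.23115070e+01]), 'joint_velocities': array([-0.02682715, -0.08677291,  0.1404436 ,  0.09727523, -0.03192643,
       -0.01556064]), 'tau': array([ 9.32626099e-04, -4.44237757e+01,  2.63038355e+01,  7.90454942e-03,
       -1.14969780e-04, -4.74998387e-07]), 'position': array([0.1595437 , 0.52579746, 0.23056966]), 'eef_rot': array([-1.79909314e+02, -1.08628084e-02,  1.63112029e+02]), 'wrist_force': array([-0.03244282, -0.08987491,  0.65484388]), 'moment': array([-0.0347217 ,  0.02892134, -0.01227811]), 'gripper_force': 0.0, 'width': 0.08546512879199765}
```

View pics/top0.png

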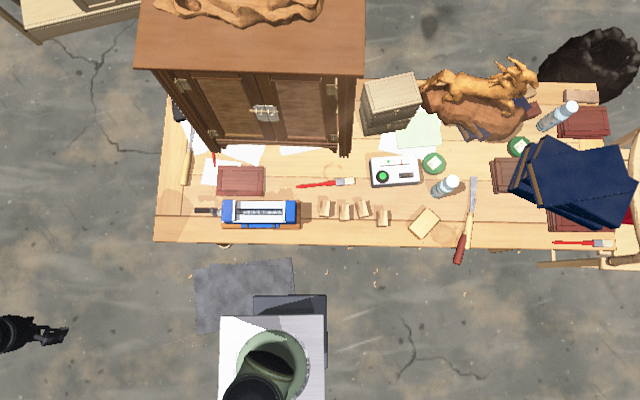

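View pics/side0.png

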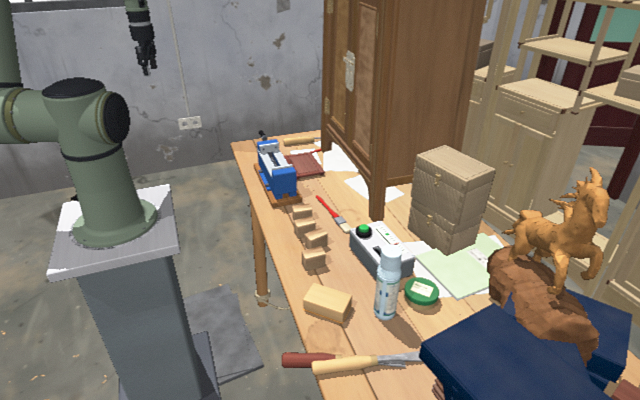

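The top view shows the vise at about (262,213) with its crank to the left at (205,210). The stand is at (240,181), the brush at (327,183), and the four blanks run from (326,208) to (383,217). The timer is at (397,172), the glue bottle at (447,186) and the sander at (424,222).

```bash
cat > h.py <<'E'
import numpy as np, cv2
from cell import robot
def cal(n):
    c=robot.calibration(n); return c["intrinsics"],np.array(c["rvec"],float),np.array(c["tvec"],float)
def proj(n,P):
    K,r,t=cal(n); return cv2.projectPoints(np.atleast_2d(np.float64(P)),r,t,K,None)[0].reshape(-1,2)
def ray(n,uv):
    K,r,t=cal(n); R=cv2.Rodrigues(r)[0]
    d=np.linalg.inv(K)@np.c_[np.atleast_2d(uv),np.ones(len(np.atleast_2d(uv)))].T
    return -R.T@t,(R.T@d).T
def onz(n,uv,z):
    o,d=ray(n,uv); s=(np.asarray(z)-o[2])/d[:,2]; return o+d*s[:,None]
def tri(uv1,uv2):
    o1,d1=ray("side",uv1);o2,d2=ray("top",uv2);d1=d1[0];d2=d2[0]
    s=np.linalg.lstsq(np.c_[d1,-d2],o2-o1,rcond=None)[0]
    a=o1+s[0]*d1;b=o2+s[1]*d2; return (a+b)/2,np.linalg.norm(a-b)
def snap(n): return np.ascontiguousarray(robot.snapshot(n)[:,:,::-1])
E
python3 - <<'E'
from h import *
t=cv2.imread("pics/top0.png")[140:250,190:456]; cv2.imwrite("pics/c1.png",cv2.resize(t,None,fx=3,fy=3,interpolation=cv2.INTER_CUBIC))
s=cv2.imread("pics/side0.png")[120:290,230:440]; cv2.imwrite("pics/c2.png",cv2.resize(s,None,fx=3.5,fy=3.5,interpolation=cv2.INTER_CUBIC))
print(onz("top",[[262,213],[326,208],[383,217],[240,181],[397,172],[265,360]],0))
E
```

```text
[[ 0.47138898  0.03467072  0.        ]
 [ 0.48392113 -0.17344409  0.        ]
 [ 0.4509403  -0.35772853  0.        ]
 [ 0.57925956  0.108244    0.        ]
 [ 0.60031262 -0.4115759   0.        ]
 [ 0.02203591  0.02106493  0.        ]]
```

View pics/c1.png

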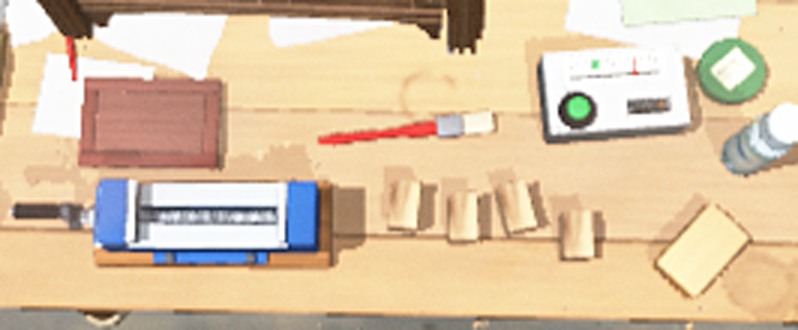

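View pics/c2.png

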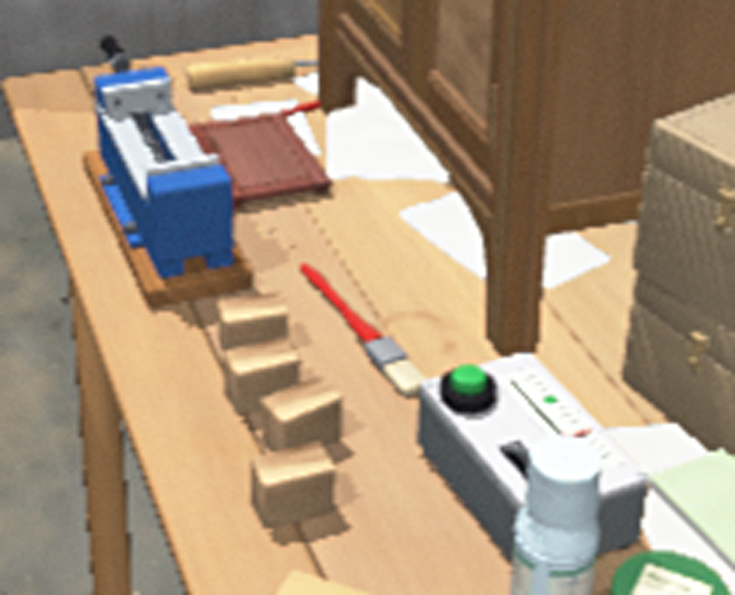

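The crops show the four blanks in a row right of the vise, with their broad faces about facing world y. The crank points left (+y) and is straight up. The timer's button is left at crop (577,110), its wheel right at (650,105), and the red pointer is at (636,66) with the green band at (597,64).

Run:
```python
from h import *
t=cv2.imread("pics/top0.png")
a=cv2.resize(t[197:229,315:395],(800,320),interpolation=cv2.INTER_CUBIC)
b=cv2.resize(t[194:234,190:305],(800,278),interpolation=cv2.INTER_CUBIC)
cv2.imwrite("pics/c3.png",np.vstack([a,b]))
print("cams",ray("top",[[0,0]])[0],ray("side",[[0,0]])[0])
hsv=cv2.cvtColor(t,cv2.COLOR_BGR2HSV)
def blobs(lo,hi,name,roi):
    m=cv2.inRange(hsv,lo,hi); k=np.zeros_like(m); r=roi; k[r[1]:r[3],r[0]:r[2]]=m[r[1]:r[3],r[0]:r[2]]
    for c in cv2.findContours(k,cv2.RETR_EXTERNAL,cv2.CHAIN_APPROX_NONE)[0]:
        if cv2.contourArea(c)>8: print(name,cv2.contourArea(c),np.round(cv2.boxPoints(cv2.minAreaRect(c)),1).tolist(), np.round(c.reshape(-1,2).mean(0),1))
blobs((100,120,80),(125,255,255),"blue",(200,190,310,240))
blobs((0,60,60),(12,180,170),"stand",(205,160,275,200))
blobs((0,150,130),(8,255,255),"brush",(290,170,345,195))
blobs((45,100,80),(75,255,255),"green",(370,150,425,190))
```

```text
cams [ 0.28010262 -0.15202231  1.29895739] [ 0.18653737 -1.04561768  0.67796779]
blue 282.5 [[230.89999389648438, 214.0], [294.29998779296875, 199.0], [299.6000061035156, 221.6999969482422], [236.1999969482422, 236.60000610351562]] [269.7 220.1]
blue 158.0 [[222.0, 222.0], [222.0, 200.0], [231.0, 200.0], [231.0, 222.0]] [226.8 211.2]
stand 14.5 [[223.0, 190.0], [236.0, 190.0], [236.0, 192.0], [223.0, 192.0]] [229.7 190.6]
stand 24.5 [[236.0, 195.0], [261.8999938964844, 166.0], [276.3999938964844, 178.89999389648438], [250.5, 207.89999389648438]] [255.9 186.8]
brush 79.0 [[295.70001220703125, 183.6999969482422], [334.0, 180.5], [334.29998779296875, 184.60000610351562], [296.1000061035156, 187.8000030517578]] [315.5 184.5]
green 37.0 [[379.0, 172.0], [386.0, 172.0], [386.0, 179.0], [379.0, 179.0]] [382.4 175.4]
```

View pics/c3.png

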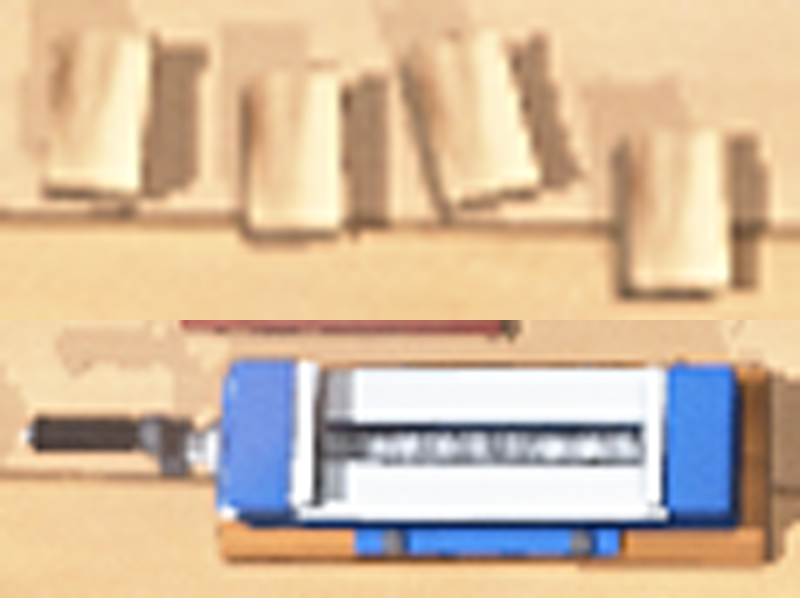

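The 10x crop shows the four top faces clearly: corners of blank 1 at (58,35) to (137,190), blank 3 turned about 12°. In the lower strip the fixed jaw's face is at X≈651, the moving one at 318, and the jaws span rows 363–517.

Run:
```python
from h import *
np.set_printoptions(precision=4,suppress=True)
A=lambda p:(np.float64(p)+.5)/10-.5+[315,197]
V=lambda p:(np.float64(p)-[0,320]+.5)/6.957-.5+[190,194]
C=lambda p:(np.float64(p)+.5)/3-.5+[190,140]
S=lambda p:(np.float64(p)+.5)/3.5-.5+[230,120]
B=[[(58,35),(152,38),(137,190),(45,187)],[(250,72),(343,72),(336,228),(247,230)],[(405,50),(510,33),(540,185),(455,200)],[(628,135),(727,132),(725,288),(632,288)]]
def frame(P):
    c=P.mean(0); u=(P[0]+P[1]-P[2]-P[3])/2; v=(P[0]+P[3]-P[1]-P[2])/2 # u far(+x), v left(+y)
    return c,np.hypot(*u[:2]),np.hypot(*v[:2]),np.degrees([np.arctan2(-u[1] if 0 else u[1],u[0]),np.arctan2(-v[0],v[1])])
for b in B: print("blank",*frame(onz("top",A(b),.04)))
print("jaws",*frame(onz("top",V([(225,363),(740,363),(740,515),(225,518)]),.106)))
print("faces",onz("top",V([(318,440),(651,440)]),.106))
print("board",*frame(onz("top",V([(222,560),(768,560)]),.018).repeat(2,0)),onz("top",V([(222,560),(768,560)]),.018))
print("knob",onz("top",V([(30,434),(140,434)]),.096))
print("stand",*frame(onz("top",C([(83,78),(220,80),(222,165),(80,165)]),.015)))
print("timer",*frame(onz("top",C([(541,55),(688,47),(692,126),(546,135)]),.06)))
print("button,wheel,ptr,band",onz("top",C([(577,108),(650,105),(636,66),(597,64)]),[.068,.066,.06,.06]))
print("brush tail,ferr,tip",onz("top",C([(319,141),(437,128),(462,125),(494,122)]),.008))
print("side tri button",tri(S((467,378)),C((577,108))))
print("side brush",onz("side",S([(305,268),(378,335),(412,390)]),.008))
print("side button, ptr, band",onz("side",S([(467,370),(585,433),(550,399)]),[.068,.06,.06]))
print("leg",onz("side",S([(512,350)]),0),onz("top",C([(60,30),(465,50)]),0))
# projected predictions of blank tops in side
```

```text
blank [ 0.4785 -0.1676  0.04  ] 0.04874426248304142 0.029375799458156347 [-6.3681 -2.9392]
blank [ 0.4652 -0.2291  0.04  ] 0.05000062341381828 0.02869462609011363 [-3.52   -0.4422]
blank [ 0.4748 -0.2874  0.04  ] 0.04960408455121795 0.03055401133229824 [12.5231  8.5599]
blank [ 0.4438 -0.3493  0.04  ] 0.048901555539631894 0.030218945017051604 [-2.4226 -0.1693]
jaws [0.4628 0.0286 0.106 ] 0.06655097873274372 0.22081330491508683 [ 0.6728 -0.9053]
faces [[ 0.4638  0.0992  0.106 ]
 [ 0.4612 -0.0436  0.106 ]]
board [0.4205 0.0356 0.018 ] 0.24927404498201158 2.7755575615628914e-17 [88.9175 90.    ] [[ 0.4228  0.1602  0.018 ]
 [ 0.4181 -0.089   0.018 ]]
knob [[0.4703 0.2258 0.096 ]
 [0.4694 0.1783 0.096 ]]
stand [0.5784 0.105  0.015 ] 0.09591447318496174 0.1515450820480159 [ 0.8734 -1.4814]
timer [ 0.5927 -0.3945  0.06  ] 0.0865625387074256 0.1554687192919355 [-0.0003  2.3627]
button,wheel,ptr,band [[ 0.5726 -0.3502  0.068 ]
 [ 0.5749 -0.4273  0.066 ]
 [ 0.6191 -0.4163  0.06  ]
 [ 0.622  -0.3751  0.06  ]]
brush tail,ferr,tip [[ 0.555  -0.0767  0.008 ]
 [ 0.5672 -0.2057  0.008 ]
 [ 0.57   -0.2331  0.008 ]
 [ 0.5728 -0.2683  0.008 ]]
side tri button (array([ 0.5699, -0.349 ,  0.0723]), np.float64(0.003304348547781319))
side brush [[ 0.5489 -0.0917  0.008 ]
 [ 0.5681 -0.201   0.008 ]
 [ 0.5642 -0.2737  0.008 ]]
side button, ptr, band [[ 0.5748 -0.3361  0.068 ]
 [ 0.6219 -0.4156  0.06  ]
 [ 0.6179 -0.3759  0.06  ]]
leg [[ 0.662  -0.2464  0.    ]] [[ 0.6888  0.212   0.    ]
 [ 0.6574 -0.2395  0.    ]]
```

>>> arm_command([
  [[-10.3,-16.7,0,0,0,0.62],[-10.3,-16.7,0,0,0,0.62],[-10.3,-16.7,0,0,0,0.62],[-10.3,-16.7,0,0,0,0.62],[-10.3,-16.7,0,0,0,0.62]],
], gripper=0, grip_force=30)

```text
clock: 0.52
position: [0.2093, 0.3334, 0.2307]
eef_rot: [-179.9, 0.1, 127.2]
wrist_force: [0.4, -0.4, 1.0]
width: 0.0855
gripper_force: 0.0
```

>>> arm_command([
  [[-19.6,-2.5,0,0,0,0.62],[-19.6,-2.5,0,0,0,0.62],[-19.6,-2.5,0,0,0,0.62],[-19.6,-2.5,0,0,0,0.62],[-19.6,-2.5,0,0,0,0.62]],
])

```text
clock: 0.93
position: [0.3102, 0.1635, 0.2313]
eef_rot: [180.0, 0.0, 91.6]
wrist_force: [1.0, 0.5, 0.4]
width: 0.0854
gripper_force: 0.0
```

>>> arm_command([
  [[-17.4,9.4,0,0,0,0.036],[-17.4,9.4,0,0,0,0.036],[-17.4,9.4,0,0,0,0.036],[-17.4,9.4,0,0,0,0.036],[-17.4,9.4,0,0,0,0.036]],
])

```text
clock: 1.35
position: [0.4109, -0.0075, 0.2313]
eef_rot: [180.0, 0.0, 89.9]
wrist_force: [0.5, 0.9, 0.9]
width: 0.0854
gripper_force: 0.0
```

>>> arm_command([
  [[-16.2,6.8,9,0,0,0.096],[-16.2,6.8,9,0,0,0.096],[-16.2,6.8,9,0,0,0.096],[-16.2,6.8,9,0,0,0.096],[-16.2,6.8,9,0,0,0.096]],
])

```text
clock: 1.77
position: [0.478, -0.1692, 0.1395]
eef_rot: [-180.0, 0.0, 84.4]
wrist_force: [1.1, 1.0, 0.4]
width: 0.0855
gripper_force: 0.0
```

>>> arm_command([
  [[0,0,0,0,0,0],[0,0,0,0,0,0]],
])

```text
clock: 1.93
position: [0.4769, -0.1672, 0.1398]
eef_rot: [-179.8, -0.1, 84.4]
wrist_force: [0.0, 1.2, 0.2]
width: 0.0855
gripper_force: 0.0
```

```bash
cat >> h.py <<'E'
def st():
    s=robot.sense(); print(round(s["clock"],2),np.round(s["position"],4),np.round(s["eef_rot"],1),"F",np.round(s["wrist_force"],1),"w",round(s["width"],4),round(s["gripper_force"],1))
def diff(roi=(305,165,400,232),n="top",ref="pics/top0.png"):
    a=snap(n); b=cv2.imread(ref); d=cv2.absdiff(a,b).max(2); x0,y0,x1,y1=roi
    m=np.zeros(d.shape,np.uint8); m[y0:y1,x0:x1]=(d>40)[y0:y1,x0:x1]
    k,_,s,c=cv2.connectedComponentsWithStats(m); print("diff",[(s[i,4],c[i].round().tolist()) for i in range(1,k) if s[i,4]>6]); return a
E
python3 - <<'E'
from h import *
st(); s=diff(); cv2.imwrite("pics/t1.png",s); s=snap("side"); cv2.imwrite("pics/s1.png",cv2.resize(s[120:290,230:440],None,fx=3,fy=3,interpolation=cv2.INTER_CUBIC))
E
```

```text
1.93 [ 0.4769 -0.1672  0.1398] [-1.798e+02 -1.000e-01  8.440e+01] F [0.  1.2 0.2] w 0.0855 0.0
diff [(np.int32(3805), [346.0, 196.0]), (np.int32(142), [394.0, 177.0]), (np.int32(39), [382.0, 176.0]), (np.int32(44), [376.0, 181.0])]
```

View pics/s1.png

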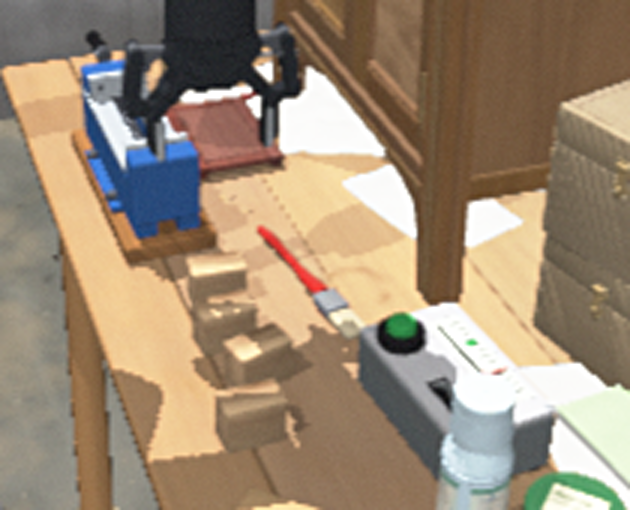

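The side view shows the open gripper over the first blank and nothing else disturbed.

>>> arm_command([
  [[0,0.1,4,0,0,0],[0,0.1,8,0,0,0],[0,0.1,11,0,0,0],[0,0.1,13.2,0,0,0],[0,0.1,13.2,0,0,0]],
])

```text
clock: 2.45
position: [0.4756, -0.1637, 0.0064]
eef_rot: [-179.7, -0.1, 84.6]
wrist_force: [-1.4, 0.3, -1.1]
width: 0.0857
gripper_force: 0.0
```

>>> arm_command([
  [[0,0,0,0,0,0],[0,0,0,0,0,0],[0,0,0,0,0,0],[0,0,0,0,0,0],[0,0,0,0,0,0]],
], gripper=1, grip_force=30)

```text
clock: 2.87
position: [0.4804, -0.1671, 0.0115]
eef_rot: [179.8, 0.1, 84.5]
wrist_force: [-1.0, 0.8, 7.6]
width: 0.0495
gripper_force: 32.0
```

>>> arm_command([
  [[0,0,0,0,0,0],[0,0,0,0,0,0],[0,0,0,0,0,0]],
])

```text
clock: 3.12
position: [0.4804, -0.1671, 0.0115]
eef_rot: [179.8, 0.0, 84.5]
wrist_force: [-0.5, 1.4, 7.2]
width: 0.0496
gripper_force: 32.0
```

>>> arm_command([
  [[0,0,-1,0,0,0],[0,0,-4,0,0,0],[0,0,-8,0,0,0],[0,0,-12,0,0,0],[0,0,-15,0,0,0.0]],
])

```text
clock: 3.53
position: [0.4795, -0.167, 0.1638]
eef_rot: [179.8, 0.1, 84.5]
wrist_force: [0.5, -0.9, -0.9]
width: 0.0494
gripper_force: 31.5
```

>>> arm_command([
  [[0,0,0,0,0,0],[0,0,0,0,0,0]],
])

```text
clock: 3.7
position: [0.4805, -0.1675, 0.1626]
eef_rot: [179.7, 0.1, 84.5]
wrist_force: [-0.4, 0.6, -1.6]
width: 0.0494
gripper_force: 31.6
```

Run:
```python
from h import *
st(); s=snap("side"); p=proj("side",[robot.sense()["position"]])[0].astype(int); print(p)
t=snap("top");q=proj("top",[robot.sense()["position"]])[0].astype(int)
f=lambda im,p:cv2.resize(im[p[1]-30:p[1]+30,p[0]-40:p[0]+40],(400,300),interpolation=cv2.INTER_CUBIC)
cv2.imwrite("pics/s2.png",np.hstack([f(s,p),f(t,q)]))
```

```text
3.7 [ 0.4805 -0.1675  0.1626] [1.797e+02 1.000e-01 8.450e+01] F [-0.4  0.6 -1.6] w 0.0494 31.6
[301 166]
```

View pics/s2.png

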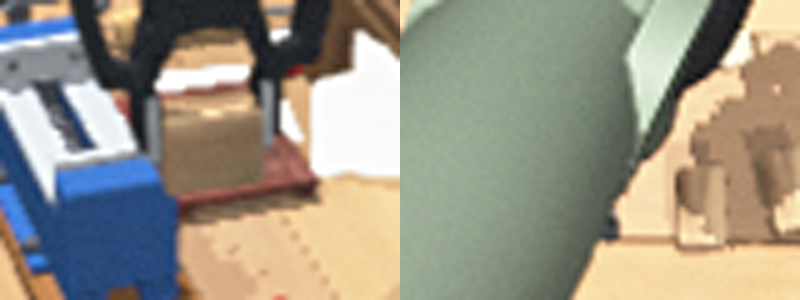

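The blank hangs square between the pads, its lower edge below the tips. Next I carry it over the vise.

>>> arm_command([
  [[14.5,-3.05,0,0,0,-0.079],[14.5,-3.05,0,0,0,-0.079],[14.5,-3.05,0,0,0,-0.079],[14.5,-3.05,0,0,0,-0.079],[14.5,-3.05,0,0,0,-0.079]],
])

```text
clock: 4.22
position: [0.4594, -0.0152, 0.1576]
eef_rot: [-179.7, -0.1, 89.3]
wrist_force: [-0.3, 0.7, -0.3]
width: 0.0498
gripper_force: 31.5
```

>>> arm_command([
  [[0,0,0,0,0,0],[0,0,0,0,0,0],[0,0,0,0,0,0]],
])

```text
clock: 4.47
position: [0.4622, -0.0202, 0.1587]
eef_rot: [-179.9, 0.0, 88.9]
wrist_force: [-0.1, 0.0, 0.2]
width: 0.0498
gripper_force: 31.5
```

Run:
```python
from h import *
st(); s=snap("side"); p=proj("side",[robot.sense()["position"]])[0].astype(int); print(p)
cv2.imwrite("pics/s3.png",cv2.resize(s[p[1]-40:p[1]+60,p[0]-70:p[0]+70],None,fx=5,fy=5,interpolation=cv2.INTER_CUBIC))
```

```text
4.47 [ 0.4622 -0.0202  0.1587] [-179.9    0.    88.9] F [-0.1  0.   0.2] w 0.0498 31.5
[278 144]
```

View pics/s3.png

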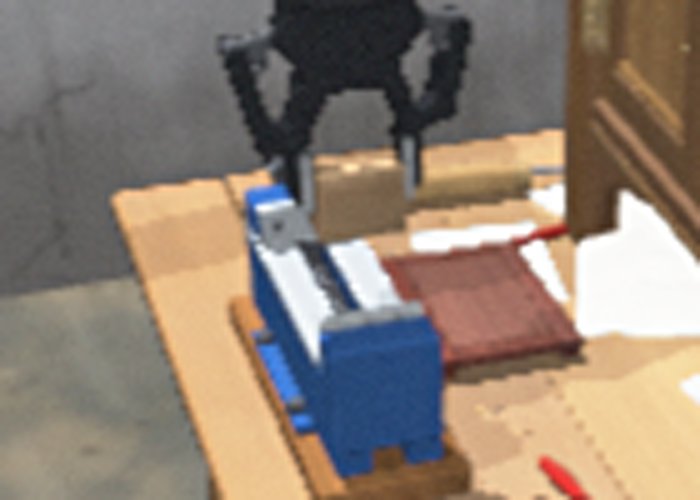

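The blank hangs over the vise and lines up with the jaws (pixels (360,200) in the crop, fixed jaw at (380,320)). Now I lower it and slide it to the fixed jaw.

>>> arm_command([
  [[0,0.15,2.5,0,0,0],[0,0.15,4.5,0,0,0],[0,0.15,5.8,0,0,0],[0,0.15,6.4,0,0,0],[0,0.15,6.4,0,0,0]],
])

```text
clock: 4.93
position: [0.4628, -0.02, 0.094]
eef_rot: [-179.8, -0.0, 88.9]
wrist_force: [-0.3, -0.4, -0.0]
width: 0.0492
gripper_force: 31.5
```

>>> arm_command([
  [[0,0,0.1,0,0,0],[0,0,0.2,0,0,0],[0,0,0.2,0,0,0]],
])

```text
clock: 5.18
position: [0.4645, -0.0197, 0.0939]
eef_rot: [179.9, 0.0, 89.0]
wrist_force: [0.5, 0.2, -0.2]
width: 0.0496
gripper_force: 31.5
```

>>> arm_command([
  [[-0.2,0,0,0,0,0],[-0.3,0,0,0,0,0],[-0.4,0,0,0,0,0],[-0.5,0,0,0,0,0],[-0.5,0,0,0,0,0]],
])

```text
clock: 5.6
position: [0.4638, -0.0246, 0.0934]
eef_rot: [180.0, 0.0, 89.0]
wrist_force: [-0.2, -0.5, -0.2]
width: 0.0494
gripper_force: 31.5
```

>>> arm_command([
  [[0,0,0.1,0,0,0],[0,0,0.2,0,0,0],[0,0,0.3,0,0,0],[0,0,0.3,0,0,0]],
])

```text
clock: 5.93
position: [0.4638, -0.0244, 0.0915]
eef_rot: [180.0, 0.0, 89.0]
wrist_force: [-4.3, 1.1, 13.7]
width: 0.0495
gripper_force: 33.2
```

>>> arm_command([
  [[-0.1,0,0,0,0,0],[-0.2,0,0,0,0,0],[-0.3,0,0,0,0,0],[-0.3,0,0,0,0,0]],
])

```text
clock: 6.27
position: [0.4639, -0.0249, 0.0915]
eef_rot: [179.9, -0.3, 89.1]
wrist_force: [-3.4, 8.6, 15.1]
width: 0.0496
gripper_force: 33.4
```

>>> arm_command([
  [[0,0,-0.2,0,0,0],[0,0,-0.2,0,0,0],[0,0,-0.2,0,0,0]],
])

```text
clock: 6.52
position: [0.4637, -0.0249, 0.0925]
eef_rot: [180.0, -0.3, 89.1]
wrist_force: [0.6, 8.6, 4.2]
width: 0.0497
gripper_force: 32.9
```

>>> arm_command([
  [[-0.1,0,0,0,0,0],[-0.2,0,0,0,0,0],[-0.2,0,0,0,0,0]],
])

```text
clock: 6.77
position: [0.4637, -0.0249, 0.0926]
eef_rot: [179.9, -0.6, 89.1]
wrist_force: [0.5, 13.5, 6.6]
width: 0.0496
gripper_force: 33.2
```

>>> arm_command([
  [[0.25,0,0.1,0,0,0],[0.45,0,0.1,0,0,0],[0.45,0,0.1,0,0,0]],
])

```text
clock: 7.02
position: [0.4639, -0.0244, 0.0915]
eef_rot: [180.0, -0.0, 89.1]
wrist_force: [-0.7, 0.8, 4.3]
width: 0.0496
gripper_force: 32.8
```

>>> arm_command([
  [[0,0,0,0,0,0],[0,0,0,0,0,0],[0,0,0,0,0,0],[0,0,0,0,0,0],[0,0,0,0,0,0]],
], gripper=0)

```text
clock: 7.43
position: [0.4637, -0.025, 0.0912]
eef_rot: [-180.0, -0.0, 89.0]
wrist_force: [-0.0, -0.4, -0.2]
width: 0.0852
gripper_force: 0.0
```

>>> arm_command([
  [[0,0,-2,0,0,0],[0,0,-5,0,0,0],[0,0,-8,0,0,0],[0,0,-8,0,0,0]],
])

```text
clock: 7.77
position: [0.467, -0.0256, 0.1762]
eef_rot: [179.5, 0.1, 89.0]
wrist_force: [1.3, 0.2, 0.1]
width: 0.0854
gripper_force: 0.0
```

>>> arm_command([
  [[-20.4,0,0,0,0,0.035],[-20.4,0,0,0,0,0.035],[-20.4,0,0,0,0,0.035],[-20.4,0,0,0,0,0.035],[-20.4,0,0,0,0,0.035]],
])

```text
clock: 8.18
position: [0.4599, -0.2312, 0.1711]
eef_rot: [180.0, 0.0, 87.0]
wrist_force: [1.2, 0.8, 0.3]
width: 0.0851
gripper_force: 0.0
```

>>> arm_command([
  [[0,0,0,0,0,0],[0,0,0,0,0,0],[0,0,0,0,0,0]],
])

```text
clock: 8.43
position: [0.4597, -0.2284, 0.1707]
eef_rot: [-179.9, -0.1, 87.0]
wrist_force: [0.6, -0.3, -0.3]
width: 0.0856
gripper_force: 0.0
```

Run:
```python
from h import *
st(); t=snap("top"); cv2.imwrite("pics/t2.png",t);s=snap("side");cv2.imwrite("pics/s4r.png",s)
a=cv2.resize(t[194:229,215:395],(796,155),interpolation=cv2.INTER_CUBIC)
b=cv2.resize(s[150:275,250:340],(320,444),interpolation=cv2.INTER_CUBIC)
b=np.hstack([b,np.zeros((444,476,3),np.uint8)]); cv2.imwrite("pics/s4.png",np.vstack([a,b]))
```

```text
8.43 [ 0.4597 -0.2284  0.1707] [-1.799e+02 -1.000e-01  8.700e+01] F [ 0.6 -0.3 -0.3] w 0.0856 0.0
```

View pics/s4.png

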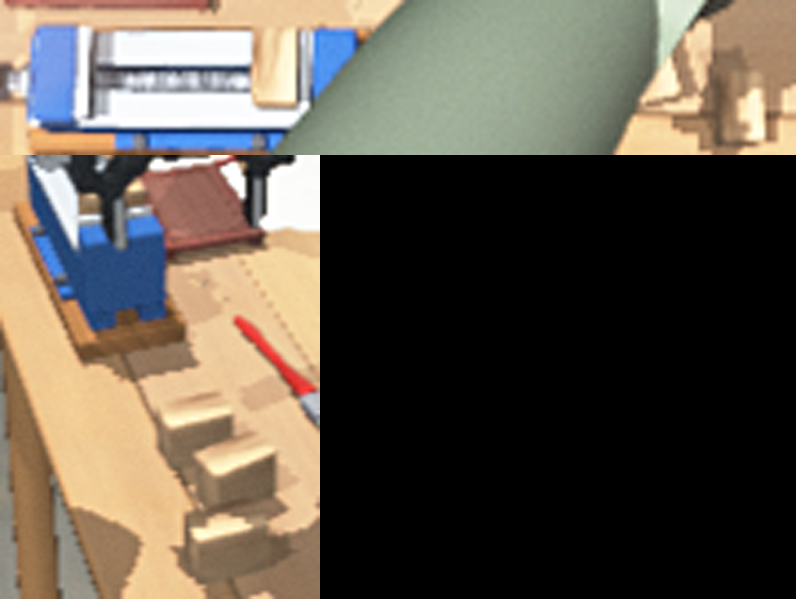

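Blank 1 stands square against the fixed jaw, and blanks 2–4 have not moved. Next is blank 2.

>>> arm_command([
  [[0,0.5,4,0,0,0],[0,0.5,8,0,0,0],[0,0.5,12,0,0,0],[0,0.5,15,0,0,0],[0,0.5,16.1,0,0,0]],
])

```text
clock: 8.95
position: [0.4626, -0.2255, 0.0063]
eef_rot: [-179.7, -0.2, 87.2]
wrist_force: [-0.2, 0.1, -0.5]
width: 0.0851
gripper_force: 0.0
```

>>> arm_command([
  [[0,0,0,0,0,0],[0,0,0,0,0,0],[0,0,0,0,0,0]],
])

```text
clock: 9.2
position: [0.4663, -0.2289, 0.0115]
eef_rot: [179.9, 0.1, 87.1]
wrist_force: [0.0, 0.9, -0.6]
width: 0.0856
gripper_force: 0.0
```

>>> arm_command([
  [[0,0,0,0,0,0],[0,0,0,0,0,0],[0,0,0,0,0,0],[0,0,0,0,0,0],[0,0,0,0,0,0]],
], gripper=1)

```text
clock: 9.62
position: [0.466, -0.2296, 0.0115]
eef_rot: [179.9, 0.1, 87.0]
wrist_force: [-0.3, 0.6, 5.4]
width: 0.0496
gripper_force: 30.5
```

>>> arm_command([
  [[0,0,0,0,0,0],[0,0,0,0,0,0]],
])

```text
clock: 9.78
position: [0.466, -0.2296, 0.0115]
eef_rot: [179.9, 0.0, 87.0]
wrist_force: [-1.0, 1.2, 6.4]
width: 0.0497
gripper_force: 30.5
```

Run:
```python
from h import *
F=lambda p:(np.float64(p)+.5)/4.4222-.5+[215,194]
print(onz("top",F([(252,27),(297,27),(295,105),(255,105)]),.12).round(4).tolist())
print(onz("top",F([(30,27),(30,127),(318,25),]),.106).round(4).tolist())
```

```text
[[0.4929, -0.0106, 0.12], [0.4924, -0.0408, 0.12], [0.4397, -0.0395, 0.12], [0.4402, -0.0129, 0.12]]
[[0.4983, 0.1416, 0.106], [0.4301, 0.1395, 0.106], [0.496, -0.0537, 0.106]]
```

>>> arm_command([
  [[0,0,-4,0,0,0],[0,0,-8,0,0,0],[0,0,-12,0,0,0],[0,0,-15,0,0,0],[4,0,-15,0,0,0]],
])

```text
clock: 10.2
position: [0.4724, -0.1966, 0.1677]
eef_rot: [179.2, 0.6, 86.6]
wrist_force: [2.8, -0.4, -0.7]
width: 0.0492
gripper_force: 32.4
```

>>> arm_command([
  [[20,-1.7,0,0,0,-0.035],[20,-1.7,0,0,0,-0.035],[20,-1.7,0,0,0,-0.035],[20,-1.7,0,0,0,-0.035],[20,-1.7,0,0,0,-0.035]],
])

```text
clock: 10.62
position: [0.4601, 0.0139, 0.1609]
eef_rot: [180.0, -0.0, 89.1]
wrist_force: [0.3, 1.2, -0.8]
width: 0.0496
gripper_force: 32.4
```

>>> arm_command([
  [[0,0,0,0,0,0],[0,0,0,0,0,0],[0,0,0,0,0,0],[0,0,0,0,0,0]],
])

```text
clock: 10.95
position: [0.461, 0.0105, 0.1605]
eef_rot: [180.0, 0.0, 88.9]
wrist_force: [-0.5, 0.1, -0.5]
width: 0.0495
gripper_force: 32.3
```

>>> arm_command([
  [[0.1,0,2.5,0,0,0],[0.1,0,4.5,0,0,0],[0.1,0,6,0,0,0],[0.1,0,6.7,0,0,0],[0.1,0,6.7,0,0,0]],
])

```text
clock: 11.37
position: [0.46, 0.0113, 0.0922]
eef_rot: [-179.9, -0.0, 88.9]
wrist_force: [0.7, -0.4, -0.0]
width: 0.0495
gripper_force: 32.4
```

>>> arm_command([
  [[0,0,0.1,0,0,0],[0,0,0.2,0,0,0],[0,0,0.2,0,0,0],[0,0,0.2,0,0,0]],
])

```text
clock: 11.7
position: [0.4612, 0.0122, 0.0917]
eef_rot: [180.0, 0.0, 89.0]
wrist_force: [-1.0, 0.2, -0.2]
width: 0.0492
gripper_force: 32.4
```

>>> arm_command([
  [[-0.2,0,0,0,0,0],[-0.4,0,0,0,0,0],[-0.5,0,0,0,0,0],[-0.6,0,0,0,0,0],[-0.6,0,0,0,0,0]],
])

```text
clock: 12.12
position: [0.4607, 0.0063, 0.0913]
eef_rot: [180.0, 0.0, 89.0]
wrist_force: [0.5, 1.4, -0.5]
width: 0.0495
gripper_force: 32.4
```

>>> arm_command([
  [[-0.1,0,0.05,0,0,0],[-0.2,0,0.05,0,0,0],[-0.2,0,0.05,0,0,0]],
])

```text
clock: 12.37
position: [0.4609, 0.0049, 0.0911]
eef_rot: [180.0, -0.1, 89.0]
wrist_force: [-0.8, 3.1, 4.3]
width: 0.0495
gripper_force: 32.9
```

>>> arm_command([
  [[0.1,0,0,0,0,0],[0.1,0,0,0,0,0],[0.1,0,0,0,0,0],[0.1,0,0,0,0,0],[0.1,0,0,0,0,0]],
], gripper=0)

```text
clock: 12.78
position: [0.4605, 0.0054, 0.0907]
eef_rot: [-180.0, 0.0, 89.0]
wrist_force: [-0.1, -0.5, -0.3]
width: 0.0855
gripper_force: 0.0
```

>>> arm_command([
  [[0,0,-3,0,0,0],[0,0,-6,0,0,0],[0,0,-8,0,0,0],[-4,0,-8,0,0,0],[-8,0,-8,0,0,0]],
])

```text
clock: 13.2
position: [0.4606, -0.0743, 0.1725]
eef_rot: [179.8, 0.1, 89.3]
wrist_force: [1.8, -1.8, 0.7]
width: 0.0853
gripper_force: 0.0
```

>>> arm_command([
  [[-20.5,1.9,0,0,0,-0.218],[-20.5,1.9,0,0,0,-0.218],[-20.5,1.9,0,0,0,-0.218],[-20.5,1.9,0,0,0,-0.218],[-20.5,1.9,0,0,0,-0.218]],
])

```text
clock: 13.62
position: [0.4743, -0.2797, 0.1708]
eef_rot: [180.0, 0.0, 101.5]
wrist_force: [1.2, -0.3, 0.0]
width: 0.0854
gripper_force: 0.0
```

>>> arm_command([
  [[0,0,0,0,0,0],[0,0,0,0,0,0],[0,0,0,0,0,0],[0,0,0,0,0,0]],
])

```text
clock: 13.95
position: [0.4742, -0.2762, 0.1705]
eef_rot: [-180.0, -0.1, 101.6]
wrist_force: [-0.2, -0.8, -0.7]
width: 0.0853
gripper_force: 0.0
```

Run:
```python
from h import *
st(); t=snap("top"); cv2.imwrite("pics/t3.png",t);s=snap("side");cv2.imwrite("pics/s5r.png",s)
a=cv2.resize(t[194:229,215:395],(796,155),interpolation=cv2.INTER_CUBIC)
b=cv2.resize(s[150:275,250:430],(640,444),interpolation=cv2.INTER_CUBIC)
b=np.hstack([b,np.zeros((444,156,3),np.uint8)]); cv2.imwrite("pics/s5.png",np.vstack([a,b]))
```

```text
13.95 [ 0.4742 -0.2762  0.1705] [-1.800e+02 -1.000e-01  1.016e+02] F [-0.2 -0.8 -0.7] w 0.0853 0.0
```

View pics/s5.png

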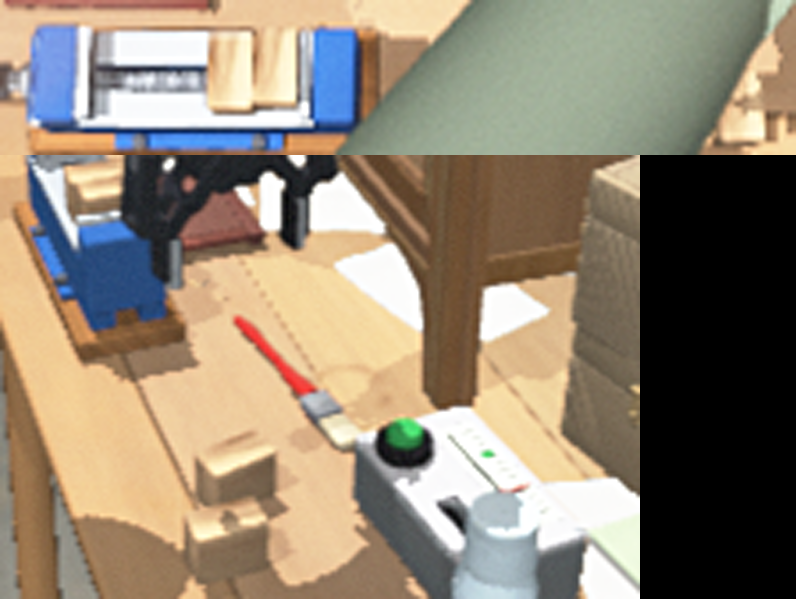

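Two blanks stand square in the vise. Blanks 3 and 4 are where they were.

>>> arm_command([
  [[-1.1,-0.15,4,0,0,0],[-1.1,-0.15,8,0,0,0],[-1.1,-0.15,12,0,0,0],[-1.1,-0.15,15,0,0,0],[-1.1,-0.15,16,0,0,0]],
])

```text
clock: 14.47
position: [0.4727, -0.2853, 0.0067]
eef_rot: [-179.7, -0.3, 101.6]
wrist_force: [-0.9, 0.2, -0.1]
width: 0.0856
gripper_force: 0.0
```

>>> arm_command([
  [[0,0,0,0,0,0],[0,0,0,0,0,0],[0,0,0,0,0,0]],
])

```text
clock: 14.72
position: [0.477, -0.2894, 0.0129]
eef_rot: [179.9, 0.2, 101.6]
wrist_force: [1.2, -0.6, -0.3]
width: 0.0854
gripper_force: 0.0
```

>>> arm_command([
  [[0,0,0,0,0,0],[0,0,0,0,0,0],[0,0,0,0,0,0],[0,0,0,0,0,0],[0,0,0,0,0,0]],
], gripper=1)

```text
clock: 15.13
position: [0.4761, -0.2894, 0.0122]
eef_rot: [179.9, 0.1, 101.5]
wrist_force: [-0.9, 0.1, 6.7]
width: 0.0496
gripper_force: 31.8
```

>>> arm_command([
  [[0,0,0,0,0,0],[0,0,0,0,0,0]],
])

```text
clock: 15.3
position: [0.4761, -0.2894, 0.0122]
eef_rot: [179.9, 0.1, 101.5]
wrist_force: [-0.5, -0.2, 4.8]
width: 0.0492
gripper_force: 31.8
```

>>> arm_command([
  [[0,0,-4,0,0,0],[0,0,-8,0,0,0],[0,0,-12,0,0,0],[0,0,-15,0,0,0],[4,0,-15,0,0,0]],
])

```text
clock: 15.72
position: [0.4738, -0.2578, 0.1689]
eef_rot: [179.3, 0.9, 101.2]
wrist_force: [1.6, -0.3, 0.3]
width: 0.0497
gripper_force: 31.8
```

>>> arm_command([
  [[16,2.5,0,0,0,0.218],[16,2.5,0,0,0,0.218],[16,2.5,0,0,0,0.218],[16,2.5,0,0,0,0.218],[16,2.5,0,0,0,0.218]],
])

```text
clock: 16.13
position: [0.458, -0.0816, 0.161]
eef_rot: [-179.9, -0.2, 89.4]
wrist_force: [-0.4, -0.3, 0.2]
width: 0.0492
gripper_force: 31.8
```

>>> arm_command([
  [[12.8,-0.2,0,0,0,0],[12.8,-0.2,0,0,0,0],[12.8,-0.2,0,0,0,0],[12.8,-0.2,0,0,0,0],[12.8,-0.2,0,0,0,0]],
])

```text
clock: 16.55
position: [0.46, 0.042, 0.1612]
eef_rot: [180.0, 0.0, 89.3]
wrist_force: [-0.4, -0.7, -0.4]
width: 0.0495
gripper_force: 31.8
```

>>> arm_command([
  [[0,0,0,0,0,0],[0,0,0,0,0,0]],
])

```text
clock: 16.72
position: [0.4604, 0.0391, 0.1609]
eef_rot: [180.0, 0.0, 88.9]
wrist_force: [0.4, -0.1, -0.1]
width: 0.0492
gripper_force: 31.8
```

>>> arm_command([
  [[0.2,0.1,2.5,0,0,0],[0.2,0.1,4.5,0,0,0],[0.2,0.1,6,0,0,0],[0.2,0.1,6.7,0,0,0],[0.2,0.1,6.7,0,0,0]],
])

```text
clock: 17.13
position: [0.4605, 0.0408, 0.0929]
eef_rot: [-179.9, 0.0, 88.9]
wrist_force: [-0.2, 0.5, -0.6]
width: 0.0495
gripper_force: 32.2
```

>>> arm_command([
  [[-0.1,0,0.1,0,0,0],[-0.3,0,0.1,0,0,0],[-0.5,0,0.1,0,0,0],[-0.6,0,0.1,0,0,0],[-0.7,0,0.1,0,0,0]],
])

```text
clock: 17.55
position: [0.4613, 0.035, 0.0932]
eef_rot: [180.0, 0.0, 89.0]
wrist_force: [-1.1, 0.6, -1.4]
width: 0.0493
gripper_force: 32.2
```

>>> arm_command([
  [[-0.1,0,0.0,0,0,0],[-0.2,0,0,0,0,0],[-0.2,0,0,0,0,0]],
])

```text
clock: 17.8
position: [0.461, 0.0332, 0.0929]
eef_rot: [180.0, 0.0, 89.0]
wrist_force: [-0.7, -0.3, -0.6]
width: 0.0495
gripper_force: 32.2
```

>>> arm_command([
  [[-0.1,0,0.1,0,0,0],[-0.2,0,0.1,0,0,0],[-0.3,0,0.1,0,0,0],[-0.3,0,0.1,0,0,0]],
])

```text
clock: 18.13
position: [0.461, 0.0306, 0.0918]
eef_rot: [180.0, -0.1, 89.0]
wrist_force: [0.2, 2.3, 0.8]
width: 0.0497
gripper_force: 32.3
```

>>> arm_command([
  [[-0.1,0,0,0,0,0],[-0.2,0,0,0,0,0],[-0.2,0,0,0,0,0]],
])

```text
clock: 18.38
position: [0.4612, 0.0305, 0.0919]
eef_rot: [180.0, -0.3, 89.1]
wrist_force: [0.4, 8.9, 2.1]
width: 0.0495
gripper_force: 32.6
```

>>> arm_command([
  [[0.1,0,0,0,0,0],[0.2,0,0,0,0,0],[0.2,0,0,0,0,0]],
])

```text
clock: 18.63
position: [0.4611, 0.0306, 0.0919]
eef_rot: [180.0, -0.0, 89.0]
wrist_force: [1.0, 4.2, 0.7]
width: 0.0499
gripper_force: 32.3
```

>>> arm_command([
  [[0,0,0,0,0,0],[0,0,0,0,0,0],[0,0,0,0,0,0],[0,0,0,0,0,0],[0,0,0,0,0,0]],
], gripper=0)

```text
clock: 19.05
position: [0.4608, 0.0301, 0.0917]
eef_rot: [-180.0, 0.0, 89.0]
wrist_force: [0.4, -0.4, 0.1]
width: 0.0856
gripper_force: 0.0
```

>>> arm_command([
  [[0,0,-3,0,0,0],[0,0,-6,0,0,0],[0,0,-8,0,0,0],[-4,0,-8,0,0,0],[-8,0,-8,0,0,0]],
])

```text
clock: 19.47
position: [0.4609, -0.0494, 0.1736]
eef_rot: [179.8, 0.1, 89.3]
wrist_force: [1.7, -0.4, -0.1]
width: 0.0853
gripper_force: 0.0
```

>>> arm_command([
  [[-20,0,0,0,0,0],[-20,0,0,0,0,0],[-20,0,0,0,0,0],[-20,0,0,0,0,0],[-20,0,0,0,0,0]],
])

```text
clock: 19.88
position: [0.4557, -0.2528, 0.1719]
eef_rot: [180.0, 0.1, 88.9]
wrist_force: [1.0, 1.0, -0.6]
width: 0.0856
gripper_force: 0.0
```

>>> arm_command([
  [[-10,-1.1,0,0,0,0.017],[-10,-1.1,0,0,0,0.017],[-10,-1.1,0,0,0,0.017],[-10,-1.1,0,0,0,0.017],[-10,-1.1,0,0,0,0.017]],
])

```text
clock: 20.3
position: [0.4428, -0.3499, 0.1713]
eef_rot: [-180.0, -0.1, 87.9]
wrist_force: [-0.6, 0.4, -0.1]
width: 0.0853
gripper_force: 0.0
```

Run:
```python
from h import *
st(); t=snap("top"); cv2.imwrite("pics/t4.png",t);s=snap("side");cv2.imwrite("pics/s6r.png",s)
a=cv2.resize(t[194:229,215:395],(796,155),interpolation=cv2.INTER_CUBIC)
b=cv2.resize(s[150:275,250:430],(640,444),interpolation=cv2.INTER_CUBIC)
b=np.hstack([b,np.zeros((444,156,3),np.uint8)]); cv2.imwrite("pics/s6.png",np.vstack([a,b]))
```

```text
20.3 [ 0.4428 -0.3499  0.1713] [-1.80e+02 -1.00e-01  8.79e+01] F [-0.6  0.4 -0.1] w 0.0853 0.0
```

View pics/s6.png

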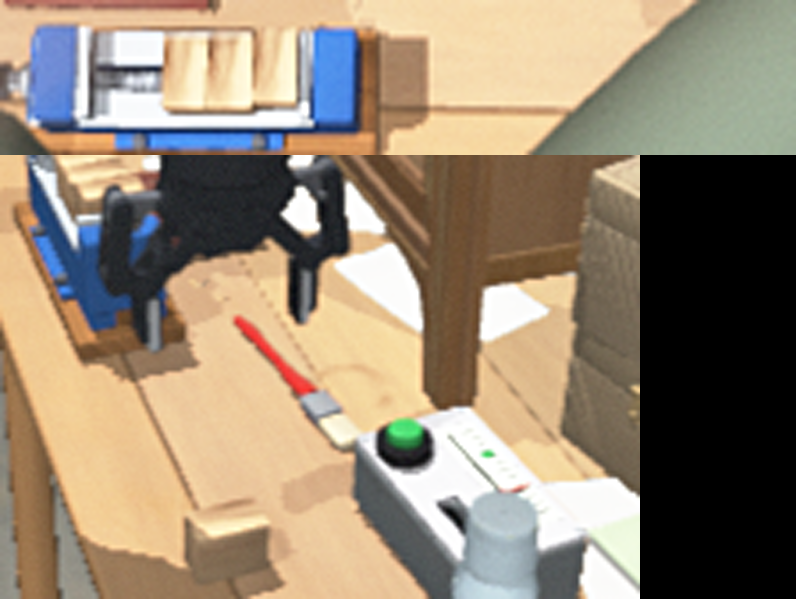

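Three blanks stand in the vise, with blank 4 unmoved under the gripper.

>>> arm_command([
  [[0,0,4,0,0,0],[0,0,8,0,0,0],[0,0,12,0,0,0],[0,0,15,0,0,0],[0,0,16.1,0,0,0]],
])

```text
clock: 20.82
position: [0.4413, -0.3451, 0.0068]
eef_rot: [-179.7, -0.3, 88.2]
wrist_force: [-0.0, 0.9, 0.1]
width: 0.0853
gripper_force: 0.0
```

>>> arm_command([
  [[0,0,0,0,0,0],[0,0,0,0,0,0],[0,0,0,0,0,0]],
])

```text
clock: 21.07
position: [0.445, -0.3502, 0.0129]
eef_rot: [179.9, 0.1, 88.1]
wrist_force: [-0.3, 0.0, -0.2]
width: 0.085
gripper_force: 0.0
```

>>> arm_command([
  [[0,0,0,0,0,0],[0,0,0,0,0,0],[0,0,0,0,0,0],[0,0,0,0,0,0],[0,0,0,0,0,0]],
], gripper=1)

```text
clock: 21.48
position: [0.4441, -0.3502, 0.0122]
eef_rot: [179.9, 0.1, 88.0]
wrist_force: [-0.4, 1.6, 6.5]
width: 0.0494
gripper_force: 30.4
```

>>> arm_command([
  [[0,0,0,0,0,0],[0,0,0,0,0,0]],
])

```text
clock: 21.65
position: [0.444, -0.3502, 0.0122]
eef_rot: [179.9, 0.1, 88.0]
wrist_force: [-1.2, 0.9, 6.6]
width: 0.0494
gripper_force: 30.4
```

>>> arm_command([
  [[0,0,-4,0,0,0],[0,0,-8,0,0,0],[0,0,-12,0,0,0],[0,0,-15,0,0,0],[4,0,-15,0,0,0]],
])

```text
clock: 22.07
position: [0.4493, -0.3184, 0.1688]
eef_rot: [179.3, 0.8, 87.7]
wrist_force: [2.5, -1.1, 0.6]
width: 0.0497
gripper_force: 32.4
```

>>> arm_command([
  [[20,0,0,0,0,-0.017],[20,0,0,0,0,-0.017],[20,0,0,0,0,-0.017],[20,0,0,0,0,-0.017],[20,0,0,0,0,-0.017]],
])

```text
clock: 22.48
position: [0.4509, -0.107, 0.1613]
eef_rot: [180.0, -0.0, 89.0]
wrist_force: [0.6, 0.2, -0.3]
width: 0.0498
gripper_force: 32.3
```

>>> arm_command([
  [[0,0,0,0,0,0],[0,0,0,0,0,0],[0,0,0,0,0,0]],
])

```text
clock: 22.73
position: [0.4521, -0.1099, 0.1613]
eef_rot: [179.9, 0.1, 89.0]
wrist_force: [0.1, 0.4, -0.3]
width: 0.0494
gripper_force: 32.3
```

>>> arm_command([
  [[18.2,0.6,0,0,0,0],[18.2,0.6,0,0,0,0],[18.2,0.6,0,0,0,0],[18.2,0.6,0,0,0,0],[18.2,0.6,0,0,0,0]],
])

```text
clock: 23.15
position: [0.4613, 0.0748, 0.161]
eef_rot: [180.0, -0.1, 89.1]
wrist_force: [-0.4, -0.4, -0.2]
width: 0.0493
gripper_force: 32.3
```

>>> arm_command([
  [[0,0,0,0,0,0],[0,0,0,0,0,0],[0,0,0,0,0,0]],
])

```text
clock: 23.4
position: [0.4612, 0.0708, 0.1607]
eef_rot: [180.0, 0.0, 88.9]
wrist_force: [0.0, -0.1, 0.6]
width: 0.0494
gripper_force: 32.3
```

Run:
```python
from h import *
st(); F=lambda p:(np.float64(p)+.5)/4.4222-.5+[215,194]
print(onz("top",F([(166,34),(163,107),(208,33),(297,27),(295,105)]),.12).round(4).tolist(), onz("top",F([(94,75)]),.106).round(4))
```

```text
23.4 [0.4612 0.0708 0.1607] [180.    0.   88.9] F [ 0.  -0.1  0.6] w 0.0494 32.3
[[0.4893, 0.0469, 0.12], [0.44, 0.0482, 0.12], [0.4894, 0.0188, 0.12], [0.4924, -0.0408, 0.12], [0.4397, -0.0395, 0.12]] [[0.4646 0.0974 0.106 ]]
```

>>> arm_command([
  [[0.1,0,2.5,0,0,0],[0.1,0,4.5,0,0,0],[0.1,0,6,0,0,0],[0.1,0,6.8,0,0,0],[0.1,0,6.8,0,0,0]],
])

```text
clock: 23.82
position: [0.4602, 0.0716, 0.0919]
eef_rot: [-179.9, 0.0, 88.8]
wrist_force: [-0.6, -0.4, 0.2]
width: 0.0496
gripper_force: 33.2
```

>>> arm_command([
  [[-0.1,0,0.1,0,0,0],[-0.3,0,0.1,0,0,0],[-0.5,0,0.1,0,0,0],[-0.6,0,0.1,0,0,0],[-0.7,0,0.1,0,0,0]],
])

```text
clock: 24.23
position: [0.4609, 0.0659, 0.0921]
eef_rot: [180.0, 0.0, 89.0]
wrist_force: [0.4, -0.6, -0.4]
width: 0.0493
gripper_force: 33.2
```

>>> arm_command([
  [[-0.1,0,0.1,0,0,0],[-0.2,0,0.1,0,0,0],[-0.2,0,0.1,0,0,0]],
])

```text
clock: 24.48
position: [0.4609, 0.0643, 0.091]
eef_rot: [180.0, -0.0, 89.0]
wrist_force: [0.7, 0.7, 1.4]
width: 0.0495
gripper_force: 33.4
```

>>> arm_command([
  [[0,0,0,0,0,0],[0,0,0,0,0,0],[0,0,0,0,0,0],[0,0,0,0,0,0],[0,0,0,0,0,0]],
], gripper=0)

```text
clock: 24.9
position: [0.4605, 0.0643, 0.0907]
eef_rot: [-180.0, 0.0, 89.0]
wrist_force: [0.7, 0.4, -0.5]
width: 0.0858
gripper_force: 0.0
```

>>> arm_command([
  [[0,0,-3,0,0,0],[0,0,-6,0,0,0],[0,0,-8,0,0,0],[0,0,-8,0,0,0]],
])

```text
clock: 25.23
position: [0.4634, 0.0643, 0.1747]
eef_rot: [179.6, 0.0, 89.0]
wrist_force: [1.1, 0.1, 0.6]
width: 0.0855
gripper_force: 0.0
```

>>> arm_command([
  [[14.2,0.6,0,0,0,0],[14.2,0.6,0,0,0,0],[14.2,0.6,0,0,0,0],[14.2,0.6,0,0,0,0],[14.2,0.6,0,0,0,0]],
])

```text
clock: 25.65
position: [0.4688, 0.2095, 0.1701]
eef_rot: [-180.0, -0.1, 89.3]
wrist_force: [-0.6, -0.7, -0.7]
width: 0.0858
gripper_force: 0.0
```

>>> arm_command([
  [[0,0,0,0,0,0],[0,0,0,0,0,0],[0,0,0,0,0,0]],
])

```text
clock: 25.9
position: [0.4687, 0.205, 0.1704]
eef_rot: [-180.0, 0.0, 88.9]
wrist_force: [-1.0, -0.5, 0.2]
width: 0.0853
gripper_force: 0.0
```

Run:
```python
from h import *
st(); t=snap("top"); cv2.imwrite("pics/t5.png",t);s=snap("side");cv2.imwrite("pics/s7r.png",s)
a=cv2.resize(t[160:229,190:350],(796,343),interpolation=cv2.INTER_CUBIC)
b=cv2.resize(s[100:200,240:400],(400,250),interpolation=cv2.INTER_CUBIC)
c=cv2.resize(s[190:290,270:430],(396,250),interpolation=cv2.INTER_CUBIC)
cv2.imwrite("pics/s7.png",np.vstack([a,np.hstack([b,c])]))
```

```text
25.9 [0.4687 0.205  0.1704] [-180.     0.    88.9] F [-1.  -0.5  0.2] w 0.0853 0.0
```

View pics/s7.png

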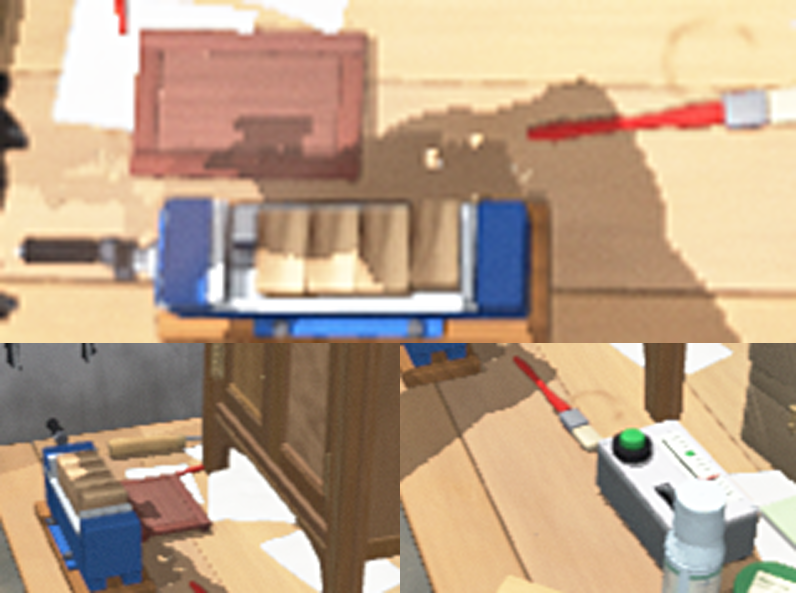

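All four blanks stand side by side in the vise. The crank knob is at crop (22–110, 250), the brush is unmoved, and the gripper is over the knob.

>>> arm_command([
  [[0.1,0,3,0,0,0],[0.1,0,6,0,0,0],[0.1,0,8.6,0,0,0],[0.1,0,8.6,0,0,0],[0.1,0,8.6,0,0,0]],
])

```text
clock: 26.42
position: [0.4679, 0.2061, 0.0841]
eef_rot: [-179.8, 0.1, 89.0]
wrist_force: [0.1, 0.4, 0.8]
width: 0.0857
gripper_force: 0.0
```

>>> arm_command([
  [[0,0,0,0,0,0],[0,0,0,0,0,0],[0,0,0,0,0,0],[0,0,0,0,0,0],[0,0,0,0,0,0]],
], gripper=1, grip_force=45)

```text
clock: 26.83
position: [0.4696, 0.2074, 0.0857]
eef_rot: [179.9, -0.0, 89.0]
wrist_force: [-0.4, 0.3, 0.4]
width: 0.0254
gripper_force: 0.0
```

>>> arm_command([
  [[0,0,0,0,0,0],[0,0,0,0,0,0],[0,0,0,0,0,0],[0,0,0,0,0,0]],
])

```text
clock: 27.17
position: [0.467, 0.2076, 0.085]
eef_rot: [-179.8, -0.0, 89.1]
wrist_force: [-5.3, 2.0, 6.1]
width: 0.0147
gripper_force: 43.8
```

>>> arm_command([
  [[0,-0.91,0.07,0,0,0],[0,-1.58,0.29,0,0,0],[0,-2.2,0.65,0,0,0],[0,-2.73,1.13,0,0,0],[0,-3.14,1.7,0,0,0]],
])

```text
clock: 27.58
position: [0.438, 0.2083, 0.0691]
eef_rot: [179.9, -0.1, 89.0]
wrist_force: [-0.3, 0.5, 7.2]
width: 0.0144
gripper_force: 44.8
```

>>> arm_command([
  [[0,-0.29,0.65,0,0,0],[0,-0.44,1.34,0,0,0],[0,-0.44,2.06,0,0,0],[0,-0.29,2.75,0,0,0],[0,0,3.4,0,0,0]],
])

```text
clock: 28.0
position: [0.4372, 0.2082, 0.0341]
eef_rot: [180.0, -0.1, 89.1]
wrist_force: [-0.0, 0.4, 6.2]
width: 0.0144
gripper_force: 44.7
```

>>> arm_command([
  [[0,0.42,0.57,0,0,0],[0,0.95,1.05,0,0,0],[0,1.56,1.41,0,0,0],[0,2.24,1.63,0,0,0],[0,2.94,1.7,0,0,0]],
])

```text
clock: 28.42
position: [0.4653, 0.2074, 0.0169]
eef_rot: [-179.8, -0.0, 89.0]
wrist_force: [-5.9, 0.6, 9.2]
width: 0.0147
gripper_force: 45.2
```

>>> arm_command([
  [[0,0.71,-0.07,0,0,0],[0,1.38,-0.29,0,0,0],[0,2.0,-0.65,0,0,0],[0,2.53,-1.13,0,0,0],[0,2.94,-1.7,0,0,0]],
])

```text
clock: 28.83
position: [0.4951, 0.2067, 0.0328]
eef_rot: [-179.8, 0.0, 89.0]
wrist_force: [-2.5, 1.4, -7.9]
width: 0.0145
gripper_force: 44.3
```

>>> arm_command([
  [[0,0.29,-0.65,0,0,0],[0,0.44,-1.34,0,0,0],[0,0.44,-2.06,0,0,0],[0,0.29,-2.75,0,0,0],[0,0,-3.4,0,0,0]],
])

```text
clock: 29.25
position: [0.4963, 0.2066, 0.0686]
eef_rot: [180.0, 0.0, 89.0]
wrist_force: [-2.3, 1.7, -9.1]
width: 0.015
gripper_force: 44.2
```

>>> arm_command([
  [[0,-0.42,-0.57,0,0,0],[0,-0.95,-1.05,0,0,0],[0,-1.56,-1.41,0,0,0],[0,-2.24,-1.63,0,0,0],[0,-2.94,-1.7,0,0,0]],
])

```text
clock: 29.67
position: [0.4683, 0.2073, 0.0857]
eef_rot: [179.8, -0.0, 89.0]
wrist_force: [5.1, 0.2, -9.0]
width: 0.0151
gripper_force: 44.1
```

>>> arm_command([
  [[0,-0.71,0.07,0,0,0],[0,-1.38,0.29,0,0,0],[0,-2.0,0.65,0,0,0],[0,-2.0,0.65,0,0,0]],
])

```text
clock: 30.0
position: [0.4483, 0.208, 0.0799]
eef_rot: [179.7, -0.0, 89.0]
wrist_force: [2.7, 0.7, 1.4]
width: 0.0146
gripper_force: 45.2
```

>>> arm_command([
  [[0,-0.53,0.48,0,0,0],[0,-0.94,1.05,0,0,0],[0,-0.94,1.05,0,0,0]],
])

```text
clock: 30.25
position: [0.4396, 0.2084, 0.0706]
eef_rot: [179.7, -0.1, 89.0]
wrist_force: [-2.7, 0.6, 19.6]
width: 0.0146
gripper_force: 47.1
```

>>> arm_command([
  [[0,-0.1,0.2,0,0,0],[0,-0.15,0.3,0,0,0],[0,-0.15,0.3,0,0,0],[0,-0.15,0.3,0,0,0]],
])

```text
clock: 30.58
position: [0.4389, 0.2085, 0.0689]
eef_rot: [179.6, -0.1, 89.0]
wrist_force: [-3.5, -1.4, 29.5]
width: 0.0148
gripper_force: 48.3
```

>>> arm_command([
  [[0,0.2,-0.4,0,0,0],[0,0.3,-0.6,0,0,0],[0,0.3,-0.6,0,0,0]],
])

```text
clock: 30.83
position: [0.4418, 0.2083, 0.0736]
eef_rot: [179.7, -0.1, 89.0]
wrist_force: [0.9, 0.1, 13.9]
width: 0.0146
gripper_force: 46.5
```

>>> arm_command([
  [[0,0,0,0,0,0],[0,0,0,0,0,0],[0,0,0,0,0,0],[0,0,0,0,0,0],[0,0,0,0,0,0]],
], gripper=0)

```text
clock: 31.25
position: [0.4384, 0.2075, 0.0705]
eef_rot: [-179.9, 0.0, 89.0]
wrist_force: [-0.3, -0.7, 0.9]
width: 0.0741
gripper_force: 0.0
```

>>> arm_command([
  [[0,0,-3,0,0,0],[0,0,-6,0,0,0],[0,0,-9,0,0,0],[-4,0,-9,0,0,0],[-8,0,-9,0,0,0]],
])

```text
clock: 31.67
position: [0.4392, 0.1284, 0.1626]
eef_rot: [179.7, -0.0, 89.3]
wrist_force: [1.2, -0.0, -0.0]
width: 0.0854
gripper_force: 0.0
```

>>> arm_command([
  [[-20,7,0,0,0,0],[-20,7,0,0,0,0],[-20,7,0,0,0,0],[-20,7,0,0,0,0],[-20,7,0,0,0,0]],
])

```text
clock: 32.08
position: [0.5031, -0.072, 0.1606]
eef_rot: [-180.0, -0.0, 89.0]
wrist_force: [1.3, 0.4, -0.4]
width: 0.0854
gripper_force: 0.0
```

>>> arm_command([
  [[0,0,0,0,0,0],[0,0,0,0,0,0],[0,0,0,0,0,0]],
])

```text
clock: 32.33
position: [0.5023, -0.0698, 0.1602]
eef_rot: [-179.9, -0.1, 89.0]
wrist_force: [-0.8, 0.8, -0.5]
width: 0.0857
gripper_force: 0.0
```

Run:
```python
from h import *
st(); t=snap("top"); cv2.imwrite("pics/t6.png",t);s=snap("side");cv2.imwrite("pics/s8r.png",s)
a=cv2.resize(t[160:229,190:350],(796,343),interpolation=cv2.INTER_CUBIC)
b=cv2.resize(s[100:200,240:400],(400,250),interpolation=cv2.INTER_CUBIC)
c=cv2.resize(s[190:290,290:450],(396,250),interpolation=cv2.INTER_CUBIC)
cv2.imwrite("pics/s8.png",np.vstack([a,np.hstack([b,c])]))
```

```text
32.33 [ 0.5023 -0.0698  0.1602] [-1.799e+02 -1.000e-01  8.900e+01] F [-0.8  0.8 -0.5] w 0.0857 0.0
```

View pics/s8.png

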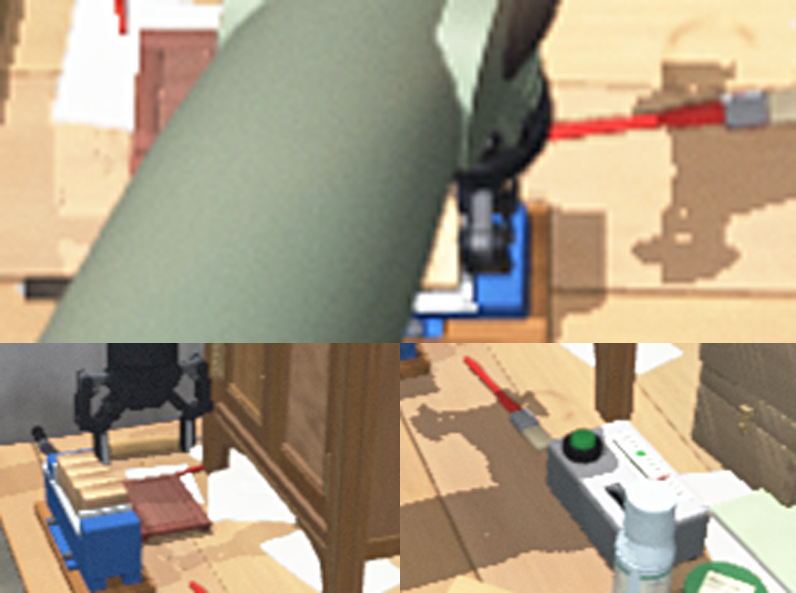

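The pack is clamped with the crank knob down-left, and the brush and timer are unmoved. Next I pick up the brush.

>>> arm_command([
  [[-10.1,6.3,0,0,0,-0.112],[-10.1,6.3,0,0,0,-0.112],[-10.1,6.3,0,0,0,-0.112],[-10.1,6.3,0,0,0,-0.112],[-10.1,6.3,0,0,0,-0.112]],
], gripper=0.4)

```text
clock: 32.85
position: [0.565, -0.1719, 0.1603]
eef_rot: [-180.0, -0.0, 95.4]
wrist_force: [-0.1, 1.5, -0.3]
width: 0.0513
gripper_force: 0.0
```

>>> arm_command([
  [[0,0,0,0,0,0],[0,0,0,0,0,0],[0,0,0,0,0,0]],
])

```text
clock: 33.1
position: [0.5639, -0.1704, 0.1609]
eef_rot: [-180.0, -0.0, 95.6]
wrist_force: [0.5, -0.7, -0.3]
width: 0.0515
gripper_force: 0.0
```

Run:
```python
from h import *
st(); t=snap("top"); cv2.imwrite("pics/t7.png",t); s=snap("side"); cv2.imwrite("pics/s9r.png",s)
def red(im,roi):
    h=cv2.cvtColor(im,cv2.COLOR_BGR2HSV); m=cv2.inRange(h,(0,150,90),(8,255,255))|cv2.inRange(h,(172,150,90),(180,255,255))
    ys,xs=np.nonzero(m); k=(xs>roi[0])&(xs<roi[2])&(ys>roi[1])&(ys<roi[3]); p=np.c_[xs[k],ys[k]]
    return p
for n,im,ref,roi in(("side",s,cv2.imread("pics/side0.png"),(310,180,345,225)),("top",t,cv2.imread("pics/top0.png"),(290,170,345,195))):
    for i in(im,ref):
        p=red(i,roi); print(n,len(p),p.mean(0).round(1) if len(p) else None,p.min(0),p.max(0))
```

```text
33.1 [ 0.5639 -0.1704  0.1609] [-180.    -0.    95.6] F [ 0.5 -0.7 -0.3] w 0.0515 0.0
side 88 [327.1 207.1] [316 196] [338 216]
side 89 [327.1 207. ] [316 196] [338 216]
top 10 [333.2 182.3] [332 181] [334 184]
top 120 [317.  184.3] [296 181] [334 187]
```

>>> arm_command([
  [[0,0,4,0,0,0],[0,0,8,0,0,0],[0,0,12,0,0,0],[0,0,14,0,0,0],[0,0,14.8,0,0,0]],
])

```text
clock: 33.62
position: [0.5614, -0.1703, 0.0092]
eef_rot: [-179.7, -0.2, 95.5]
wrist_force: [-0.9, -0.1, -0.4]
width: 0.0513
gripper_force: 0.0
```

>>> arm_command([
  [[0,0,0.4,0,0,0],[0,0,0.7,0,0,0],[0,0,0.7,0,0,0],[0,0,0.7,0,0,0]],
])

```text
clock: 33.95
position: [0.5658, -0.1727, 0.0074]
eef_rot: [179.9, 0.1, 95.5]
wrist_force: [0.5, 0.3, -0.2]
width: 0.0511
gripper_force: 0.0
```

>>> arm_command([
  [[0,0,0,0,0,0],[0,0,0,0,0,0],[0,0,0,0,0,0],[0,0,0,0,0,0],[0,0,0,0,0,0]],
], gripper=1, grip_force=30)

```text
clock: 34.37
position: [0.565, -0.1724, 0.0067]
eef_rot: [179.9, 0.0, 95.4]
wrist_force: [-0.9, 0.3, 5.8]
width: 0.0129
gripper_force: 29.4
```

>>> arm_command([
  [[0,0,0,0,0,0],[0,0,0,0,0,0],[0,0,0,0,0,0]],
])

```text
clock: 34.62
position: [0.565, -0.1724, 0.0066]
eef_rot: [179.9, 0.0, 95.4]
wrist_force: [-1.3, 0.0, 5.9]
width: 0.0132
gripper_force: 29.4
```

>>> arm_command([
  [[0,0,-4,0,0,0],[0,0,-8,0,0,0],[0,0,-11,0,0,0],[4,0.4,-11,0,0,0],[8,0.8,-11,0,0,0]],
])

```text
clock: 35.03
position: [0.5672, -0.0933, 0.1185]
eef_rot: [179.7, 0.1, 95.2]
wrist_force: [0.5, 0.9, -1.0]
width: 0.013
gripper_force: 28.8
```

>>> arm_command([
  [[19.6,2.1,0,0,0,0.112],[19.6,2.1,0,0,0,0.112],[19.6,2.1,0,0,0,0.112],[19.6,2.1,0,0,0,0.112],[19.6,2.1,0,0,0,0.112]],
])

```text
clock: 35.45
position: [0.5666, 0.1086, 0.1158]
eef_rot: [-180.0, -0.1, 89.1]
wrist_force: [0.4, 0.1, -0.4]
width: 0.0133
gripper_force: 28.8
```

>>> arm_command([
  [[0,0,0,0,0,0],[0,0,0,0,0,0],[0,0,0,0,0,0]],
])

```text
clock: 35.7
position: [0.567, 0.105, 0.1156]
eef_rot: [-180.0, 0.0, 89.0]
wrist_force: [-0.5, -0.7, -0.4]
width: 0.013
gripper_force: 28.8
```

Run:
```python
from h import *
st(); s=snap("side"); cv2.imwrite("pics/s10r.png",s)
h=cv2.cvtColor(s,cv2.COLOR_BGR2HSV); m=cv2.inRange(h,(0,150,90),(8,255,255))|cv2.inRange(h,(172,150,90),(180,255,255))
k,_,q,c=cv2.connectedComponentsWithStats(m); print([(q[i].tolist()) for i in range(1,k) if q[i,4]>8])
print(proj("side",[robot.sense()["position"],robot.sense()["position"]+[0,.09,0],robot.sense()["position"]+[0,-.096,0]]).round())
```

```text
35.7 [0.567  0.105  0.1156] [-180.    0.   89.] F [-0.5 -0.7 -0.4] w 0.013 28.8
[[299, 134, 5, 5, 15], [316, 149, 6, 3, 12]]
[[300. 135.]
 [291. 124.]
 [310. 148.]]
```

>>> arm_command([
  [[0,0,3.5,0,0,0],[0,0,6.5,0,0,0],[0,0,8.5,0,0,0],[0,0,9.1,0,0,0],[0,0,9.1,0,0,0]],
])

```text
clock: 36.17
position: [0.5661, 0.1037, 0.0235]
eef_rot: [-179.8, 0.0, 88.9]
wrist_force: [0.0, 0.1, 0.6]
width: 0.0132
gripper_force: 33.1
```

>>> arm_command([
  [[0,0,0.1,0,0,0],[0,0,0.2,0,0,0],[0,0,0.3,0,0,0],[0,0,0.3,0,0,0],[0,0,0.3,0,0,0]],
])

```text
clock: 36.58
position: [0.5676, 0.1053, 0.0223]
eef_rot: [179.9, -0.0, 89.0]
wrist_force: [-0.2, 0.3, 0.0]
width: 0.0131
gripper_force: 33.1
```

>>> arm_command([
  [[0,0,0,0,0,0],[0,0,0,0,0,0],[0,0,0,0,0,0],[0,0,0,0,0,0],[0,0,0,0,0,0]],
], gripper=0.4)

```text
clock: 37.0
position: [0.5672, 0.1054, 0.0218]
eef_rot: [180.0, 0.0, 89.0]
wrist_force: [0.5, 0.7, -0.6]
width: 0.0514
gripper_force: 0.0
```

>>> arm_command([
  [[0,0,-3,0,0,0],[0,0,-7,0,0,0],[0,0,-11,0,0,0],[0,0,-15,0,0,0],[-4,0,-17,0,0,0]],
])

```text
clock: 37.42
position: [0.5689, 0.0725, 0.1959]
eef_rot: [179.6, -0.2, 89.4]
wrist_force: [2.1, -1.1, -0.6]
width: 0.051
gripper_force: 0.0
```

>>> arm_command([
  [[-20.5,0,0,0,0,0],[-20.5,0,0,0,0,0],[-20.5,0,0,0,0,0],[-20.5,0,0,0,0,0],[-20.5,0,0,0,0,0]],
], gripper=1)

```text
clock: 37.83
position: [0.5627, -0.1391, 0.1907]
eef_rot: [180.0, 0.0, 89.0]
wrist_force: [0.6, -0.5, -0.3]
width: 0.0002
gripper_force: 0.0
```

>>> arm_command([
  [[-10,0,0,0,0,0],[-10,0,0,0,0,0],[-10,0,0,0,0,0],[-10,0,0,0,0,0],[-10,0,0,0,0,0]],
])

```text
clock: 38.25
position: [0.561, -0.2374, 0.19]
eef_rot: [-180.0, -0.1, 88.9]
wrist_force: [-0.7, 1.4, 0.7]
width: 0.0
gripper_force: 0.0
```

```bash
cat >> h.py <<'E'
def redc(im):
    h=cv2.cvtColor(im,cv2.COLOR_BGR2HSV); m=cv2.inRange(h,(0,110,80),(8,255,255))|cv2.inRange(h,(172,110,80),(180,255,255)); return m
E
python3 - <<'E'
from h import *
np.set_printoptions(precision=4,suppress=True)
C=lambda p:(np.float64(p)+.5)/3-.5+[190,140]
S=lambda p:(np.float64(p)+.5)/3.5-.5+[230,120]
print("cap",tri(S((565,452)),C((782,118))), onz("top",C([(782,118)]),.169))
st()
t=snap("top"); cv2.imwrite("pics/t8.png",t); s=snap("side"); cv2.imwrite("pics/s11r.png",s)
h=cv2.cvtColor(t,cv2.COLOR_BGR2HSV); m=cv2.inRange(h,(0,165,110),(8,255,255))
k,_,q,c=cv2.connectedComponentsWithStats(m[155:225,190:340]); print("red",[(q[i].tolist(),(c[i]+[190,155]).round(1).tolist()) for i in range(1,k) if q[i,4]>8])
E
```

```text
cap (array([ 0.5339, -0.5311,  0.1634]), np.float64(0.005125048044725473)) [[ 0.5351 -0.5302  0.169 ]]
38.25 [ 0.561  -0.2374  0.19  ] [-180.    -0.1   88.9] F [-0.7  1.4  0.7] w 0.0 0.0
red [([23, 0, 2, 12, 18], [213.6, 160.2]), ([20, 26, 9, 3, 16], [214.1, 181.8])]
```

>>> arm_command([
  [[-19.8,1.5,0,0,0,-0.06],[-19.8,1.5,0,0,0,-0.06],[-19.8,1.5,0,0,0,-0.06],[-19.8,1.5,0,0,0,-0.06],[-19.8,1.5,0,0,0,-0.06]],
])

```text
clock: 38.77
position: [0.5737, -0.436, 0.1906]
eef_rot: [180.0, 0.0, 92.6]
wrist_force: [0.0, -0.2, -0.2]
width: 0.0002
gripper_force: 0.0
```

>>> arm_command([
  [[0,0,3,0,0,0],[0,0,6,0,0,0],[0,0,9,0,0,0],[0,0,10.5,0,0,0],[0,0,10.5,0,0,0]],
])

```text
clock: 39.18
position: [0.5713, -0.4307, 0.0804]
eef_rot: [-179.7, -0.4, 92.6]
wrist_force: [-0.2, 1.2, 0.8]
width: -0.0002
gripper_force: 0.0
```

```bash
cat >> h.py <<'E'
def ptr(im,n,roi):
    x0,y0,x1,y1=roi; c=im[y0:y1,x0:x1].astype(float); b,g,r=c[...,0],c[...,1],c[...,2]; out=[]
    for w in(r-np.maximum(g,b)-25,g-np.maximum(r,b)-25):
        w=np.clip(w,0,None); ys,xs=np.mgrid[y0:y1,x0:x1]
        out.append(onz(n,[[(w*xs).sum()/w.sum(),(w*ys).sum()/w.sum()]],.061)[0] if w.sum()>20 else np.full(3,np.nan))
    print(n,"ptr",out[0].round(4),"band",out[1].round(4),"gap",round(float(np.hypot(*(out[1]-out[0])[:2])),4))
RT=(385,155,410,167); RS=(380,225,405,250)
E
python3 - <<'E'
from h import *
st()
for f,n,r in(("top0","top",RT),("side0","side",RS)): ptr(cv2.imread(f"pics/{f}.png"),n,r)
t=snap("top");s=snap("side");ptr(t,"top",RT);ptr(s,"side",RS)
E
```

```text
39.18 [ 0.5713 -0.4307  0.0804] [-179.7   -0.4   92.6] F [-0.2  1.2  0.8] w -0.0002 0.0
top ptr [ 0.6194 -0.4079  0.061 ] band [ 0.6215 -0.3729  0.061 ] gap 0.035
side ptr [ 0.6447 -0.382   0.061 ] band [ 0.6169 -0.3769  0.061 ] gap 0.0283
top ptr [ 0.6407 -0.3726  0.061 ] band [nan nan nan] gap nan
side ptr [ 0.6393 -0.3912  0.061 ] band [nan nan nan] gap nan
```

Run:
```python
from h import *
for f,n,(x0,y0,x1,y1) in(("top0","top",(378,155,412,170)),("side0","side",(375,225,410,255))):
    c=cv2.imread(f"pics/{f}.png")[y0:y1,x0:x1].astype(int); b,g,r=c[...,0],c[...,1],c[...,2]
    for nm,w in(("R",r-np.maximum(g,b)),("G",g-np.maximum(r,b))):
        ys,xs=np.nonzero(w>(40 if nm=="R" else 25)); print(n,nm,[(x+x0,y+y0,w[y,x],r[y,x],g[y,x],b[y,x]) for x,y in zip(xs.tolist(),ys.tolist())][:14])
```

```text
top R [(401, 160, np.int64(58), np.int64(244), np.int64(186), np.int64(176)), (401, 161, np.int64(53), np.int64(243), np.int64(190), np.int64(180)), (401, 162, np.int64(43), np.int64(241), np.int64(198), np.int64(187)), (401, 163, np.int64(96), np.int64(245), np.int64(149), np.int64(137)), (400, 164, np.int64(43), np.int64(183), np.int64(140), np.int64(128)), (401, 164, np.int64(164), np.int64(238), np.int64(74), np.int64(61)), (402, 164, np.int64(84), np.int64(183), np.int64(99), np.int64(92))]
top G [(387, 160, np.int64(34), np.int64(192), np.int64(233), np.int64(199)), (388, 160, np.int64(74), np.int64(136), np.int64(234), np.int64(160)), (389, 160, np.int64(30), np.int64(197), np.int64(230), np.int64(200)), (387, 161, np.int64(31), np.int64(182), np.int64(215), np.int64(184)), (388, 161, np.int64(115), np.int64(80), np.int64(229), np.int64(114)), (389, 161, np.int64(43), np.int64(193), np.int64(239), np.int64(196)), (387, 162, np.int64(36), np.int64(181), np.int64(221), np.int64(185)), (388, 162, np.int64(83), np.int64(127), np.int64(240), np.int64(157)), (389, 162, np.int64(40),
[... 568 characters left out ...]
t64(48), np.int64(164), np.int64(116), np.int64(116))]
side G [(385, 233, np.int64(27), np.int64(204), np.int64(235), np.int64(208)), (386, 233, np.int64(57), np.int64(145), np.int64(208), np.int64(151)), (387, 233, np.int64(82), np.int64(117), np.int64(215), np.int64(133)), (388, 233, np.int64(49), np.int64(174), np.int64(235), np.int64(186)), (385, 234, np.int64(56), np.int64(167), np.int64(235), np.int64(179)), (386, 234, np.int64(102), np.int64(76), np.int64(206), np.int64(104)), (387, 234, np.int64(101), np.int64(65), np.int64(195), np.int64(94)), (388, 234, np.int64(63), np.int64(107), np.int64(182), np.int64(119)), (387, 235, np.int64(26), np.int64(212), np.int64(239), np.int64(213))]
```

>>> arm_command([
  [[-0.1,0.1,0.2,0,0,0],[-0.1,0.1,0.4,0,0,0],[-0.1,0.1,0.6,0,0,0],[-0.1,0.1,0.7,0,0,0],[-0.1,0.1,0.7,0,0,0]],
])

```text
clock: 39.7
position: [0.5741, -0.4361, 0.0787]
eef_rot: [180.0, 0.0, 92.5]
wrist_force: [0.6, -0.0, -0.4]
width: 0.0003
gripper_force: 0.0
```

>>> arm_command([
  [[0,0,0.3,0,0,0],[0,0,0.6,0,0,0],[0,0,0.8,0,0,0],[0,0,1.0,0,0,0],[0,0,1.0,0,0,0]],
])

```text
clock: 40.12
position: [0.5739, -0.436, 0.0682]
eef_rot: [-180.0, -0.0, 92.5]
wrist_force: [-0.4, 0.1, -0.2]
width: 0.0
gripper_force: 0.0
```

>>> arm_command([
  [[0,0,0.1,0,0,0],[0,0,0.2,0,0,0],[0,0,0.2,0,0,0]],
])

```text
clock: 40.37
position: [0.5742, -0.4369, 0.0679]
eef_rot: [180.0, 0.1, 92.4]
wrist_force: [-1.1, 0.9, 6.0]
width: -0.0003
gripper_force: 3.1
```

>>> arm_command([
  [[0.4,0,0,0,0,0],[0.8,0,0,0,0,0],[1.2,0,0,0,0,0],[1.6,0,0,0,0,0],[1.8,0,0,0,0,0]],
])

```text
clock: 40.78
position: [0.5732, -0.4189, 0.0677]
eef_rot: [-180.0, 0.1, 92.4]
wrist_force: [-2.2, -1.4, 5.8]
width: 0.0
gripper_force: 2.4
```

>>> arm_command([
  [[0,0,-0.3,0,0,0],[0,0,-1,0,0,0],[0,0,-1,0,0,0]],
])

```text
clock: 41.03
position: [0.5739, -0.4186, 0.0778]
eef_rot: [179.9, 0.1, 92.5]
wrist_force: [0.3, 0.5, -0.6]
width: 0.0001
gripper_force: 0.0
```

```bash
cat >> h.py <<'E'
def ptr(im,n,roi,z=.061):
    x0,y0,x1,y1=roi; c=im[y0:y1,x0:x1].astype(float); b,g,r=c[...,0],c[...,1],c[...,2]; ys,xs=np.mgrid[y0:y1,x0:x1]; o=[]
    for w in((r-np.maximum(g,b))*((g-b)<25)*((r-g)>35),(g-np.maximum(r,b))*((g-np.maximum(r,b))>25)):
        uv=[(w*xs).sum()/max(w.sum(),1),(w*ys).sum()/max(w.sum(),1)]; o.append(onz(n,[uv],z)[0]); print(n,np.round(uv,1),(w>0).sum(),o[-1].round(4))
    d=(o[1]-o[0])[:2]@[-.0436,.999]; print("gap mm",round(d*1000,1))
RT=(380,156,410,168); RS=(378,226,404,252)
E
python3 - <<'E'
from h import *
st()
for f,n,r in(("top0","top",RT),("side0","side",RS)): ptr(cv2.imread(f"pics/{f}.png"),n,r)
t=snap("top");s=snap("side");ptr(t,"top",RT);ptr(s,"side",RS); cv2.imwrite("pics/t9.png",t);cv2.imwrite("pics/s12r.png",s)
E
```

```text
41.03 [ 0.5739 -0.4186  0.0778] [1.799e+02 1.000e-01 9.250e+01] F [ 0.3  0.5 -0.6] w 0.0001 0.0
top [401.1 162.9] 7 [ 0.6146 -0.414   0.061 ]
top [388. 161.] 9 [ 0.6216 -0.3728  0.061 ]
gap mm 40.8
side [395.5 243.3] 5 [ 0.6185 -0.4154  0.061 ]
side [386.6 233.7] 9 [ 0.6168 -0.3769  0.061 ]
gap mm 38.6
top [0. 0.] 0 [1.2202 0.9357 0.061 ]
top [0. 0.] 0 [1.2202 0.9357 0.061 ]
gap mm 0.0
side [388.8 239.7] 16 [ 0.6106 -0.3985  0.061 ]
side [387.5 233.5] 4 [ 0.6191 -0.3772  0.061 ]
gap mm 20.9
```

>>> arm_command([
  [[-1.8,0,0,0,0,0],[-1.8,0,0,0,0,0],[-1.8,0,0.5,0,0,0],[-1.8,0,0.8,0,0,0],[-1.8,0,0.8,0,0,0]],
])

```text
clock: 41.55
position: [0.5739, -0.4356, 0.0682]
eef_rot: [-180.0, -0.0, 92.5]
wrist_force: [0.2, 0.4, 0.3]
width: 0.0
gripper_force: 0.0
```

>>> arm_command([
  [[0,0,0.1,0,0,0],[0,0,0.2,0,0,0],[0,0,0.2,0,0,0]],
])

```text
clock: 41.8
position: [0.5741, -0.4362, 0.0678]
eef_rot: [180.0, 0.1, 92.5]
wrist_force: [-2.6, 0.5, 8.1]
width: 0.0001
gripper_force: 4.2
```

>>> arm_command([
  [[0.4,0,0,0,0,0],[0.8,0,0,0,0,0],[1.2,0,0,0,0,0],[1.6,0,0,0,0,0],[1.8,0,0,0,0,0]],
])

```text
clock: 42.22
position: [0.5731, -0.418, 0.0675]
eef_rot: [-180.0, 0.1, 92.5]
wrist_force: [-2.1, -0.2, 6.8]
width: 0.0002
gripper_force: 3.0
```

>>> arm_command([
  [[0,0,-0.3,0,0,0],[0,0,-1,0,0,0],[0,0,-5,0,0,0],[0,0,-9,0,0,0],[0,0,-9,0,0,0]],
])

```text
clock: 42.63
position: [0.5768, -0.4208, 0.1655]
eef_rot: [179.5, 0.5, 92.5]
wrist_force: [1.4, -1.1, 1.5]
width: 0.0002
gripper_force: 0.0
```

Run:
```python
from h import *
st()
t=snap("top");s=snap("side");ptr(t,"top",RT);ptr(s,"side",RS); cv2.imwrite("pics/t10.png",t);cv2.imwrite("pics/s13r.png",s)
```

```text
42.63 [ 0.5768 -0.4208  0.1655] [179.5   0.5  92.5] F [ 1.4 -1.1  1.5] w 0.0002 0.0
top [0. 0.] 0 [1.2202 0.9357 0.061 ]
top [0. 0.] 0 [1.2202 0.9357 0.061 ]
gap mm 0.0
side [383.5 235.3] 8 [ 0.607  -0.3799  0.061 ]
side [386.6 233.2] 4 [ 0.6177 -0.3752  0.061 ]
gap mm 4.2
```

Run:
```python
from h import *
for f in("t7","t8"): ptr(cv2.imread(f"pics/{f}.png"),"top",RT)
for f in("s11r","s9r"): ptr(cv2.imread(f"pics/{f}.png"),"side",RS)
```

```text
top [401.1 162.1] 7 [ 0.6173 -0.4143  0.061 ]
top [388.2 160.9] 9 [ 0.6219 -0.3733  0.061 ]
gap mm 40.8
top [401.1 162.2] 7 [ 0.6172 -0.4143  0.061 ]
top [388.1 161. ] 9 [ 0.6216 -0.3731  0.061 ]
gap mm 41.0
side [396.1 243. ] 5 [ 0.6204 -0.4148  0.061 ]
side [386.5 233.7] 9 [ 0.6165 -0.3769  0.061 ]
gap mm 38.1
side [396. 243.] 5 [ 0.6203 -0.4148  0.061 ]
side [386.7 233.8] 9 [ 0.6166 -0.3775  0.061 ]
gap mm 37.5
```

>>> arm_command([
  [[18,0,0,0,0,0],[18,0,0,0,0,0],[18,0,0,0,0,0],[18,0,0,0,0,0],[18,0,0,0,0,0]],
])

```text
clock: 43.15
position: [0.5635, -0.2319, 0.1547]
eef_rot: [-179.8, -0.3, 92.7]
wrist_force: [-0.6, 0.2, -0.2]
width: 0.0001
gripper_force: 0.0
```

Run:
```python
from h import *
st()
t=snap("top");s=snap("side");ptr(t,"top",RT);ptr(s,"side",RS); cv2.imwrite("pics/t11.png",t);cv2.imwrite("pics/s14r.png",s)
```

```text
43.15 [ 0.5635 -0.2319  0.1547] [-179.8   -0.3   92.7] F [-0.6  0.2 -0.2] w 0.0001 0.0
top [390.  163.4] 8 [ 0.6138 -0.3787  0.061 ]
top [388. 161.] 8 [ 0.6219 -0.3728  0.061 ]
gap mm 5.5
side [384.3 235.2] 10 [ 0.6089 -0.38    0.061 ]
side [386.6 233. ] 4 [ 0.618  -0.3746  0.061 ]
gap mm 5.0
```

>>> arm_command([
  [[-19.2,0,0,0,0,0],[-19.2,0,0,0,0,0],[-19.2,0,0,0,0,0],[-19.2,0,0,0,0,0],[-19.2,0,0,0,0,0]],
])

```text
clock: 43.67
position: [0.5725, -0.4358, 0.1551]
eef_rot: [-180.0, 0.1, 92.2]
wrist_force: [0.6, 0.3, -0.6]
width: 0.0002
gripper_force: 0.0
```

>>> arm_command([
  [[0,0,3,0,0,0],[0,0,6,0,0,0],[0,0,7.5,0,0,0],[0,0,8,0,0,0],[0,0,8,0,0,0]],
])

```text
clock: 44.08
position: [0.572, -0.4302, 0.0735]
eef_rot: [-179.8, -0.2, 92.4]
wrist_force: [0.1, 0.0, -0.0]
width: -0.0001
gripper_force: 0.0
```

>>> arm_command([
  [[0,0,0.3,0,0,0],[0,0,0.6,0,0,0],[0,0,0.8,0,0,0],[0,0,0.8,0,0,0]],
])

```text
clock: 44.42
position: [0.5742, -0.4303, 0.0691]
eef_rot: [180.0, 0.1, 92.5]
wrist_force: [-0.5, 0.2, 0.0]
width: -0.0005
gripper_force: 0.0
```

Now I press, stroke 7 mm and back off.

>>> arm_command([
  [[0,0,0.1,0,0,0],[0,0,0.2,0,0,0],[0,0,0.25,0,0,0],[0,0,0.25,0,0,0]],
])

```text
clock: 44.75
position: [0.5744, -0.4307, 0.068]
eef_rot: [179.9, 0.1, 92.5]
wrist_force: [-1.4, 1.4, 6.6]
width: -0.0001
gripper_force: 3.3
```

>>> arm_command([
  [[0.2,0,0,0,0,0],[0.4,0,0,0,0,0],[0.6,0,0,0,0,0],[0.7,0,0,0,0,0],[0.7,0,0,0,0,0]],
])

```text
clock: 45.17
position: [0.574, -0.4241, 0.0679]
eef_rot: [179.9, 0.2, 92.5]
wrist_force: [-2.1, 0.1, 5.8]
width: -0.0001
gripper_force: 3.0
```

>>> arm_command([
  [[0,0,-0.3,0,0,0],[0,0,-1,0,0,0],[0,0,-5,0,0,0],[0,0,-9,0,0,0],[4,0,-9,0,0,0]],
])

```text
clock: 45.58
position: [0.5765, -0.3931, 0.1663]
eef_rot: [179.2, 0.9, 92.1]
wrist_force: [2.6, -1.0, 3.0]
width: 0.0001
gripper_force: 0.0
```

>>> arm_command([
  [[14,0,0,0,0,0],[14,0,0,0,0,0],[14,0,0,0,0,0],[14,0,0,0,0,0],[14,0,0,0,0,0]],
])

```text
clock: 46.0
position: [0.5655, -0.239, 0.1566]
eef_rot: [-180.0, -0.1, 92.7]
wrist_force: [0.6, -0.9, 0.3]
width: 0.0001
gripper_force: 0.0
```

Run:
```python
from h import *
st()
t=snap("top");s=snap("side");ptr(t,"top",RT);ptr(s,"side",RS); cv2.imwrite("pics/t12.png",t);cv2.imwrite("pics/s15r.png",s)
x0,y0=384,157; print(t[157:167,384:394,::-1].tolist() if 0 else "")
for nm,im,(a,b,c,d) in(("t",t,(384,158,394,167)),("ref",cv2.imread("pics/top0.png"),(384,158,394,167))):
    k=im[b:d,a:c].astype(int); print(nm); print((k[...,2]-k[...,1]))
```

```text
46.0 [ 0.5655 -0.239   0.1566] [-1.80e+02 -1.00e-01  9.27e+01] F [ 0.6 -0.9  0.3] w 0.0001 0.0
top [388.  164.4] 5 [ 0.6106 -0.3722  0.061 ]
top [389.  161.2] 3 [ 0.6212 -0.3759  0.061 ]
gap mm -4.1
side [383.8 233.2] 13 [ 0.6114 -0.3731  0.061 ]
side [386.5 234.2] 6 [ 0.6155 -0.3787  0.061 ]
gap mm -5.8

t
[[  0   0   1  -2   0   0  -2  -3  -2  -3]
 [ -2  -3  -3   3 -12 -16  -1  -5  -1  -5]
 [ -4  -4  -4  13  -9 -36  -1  -3  -2  -3]
 [ -3  -1  -2   7  13 -55  -1  -4  -3  -3]
 [ -5  -5  -9  12  78 -70 -15  -2  -2  -3]
 [ -4  -6  -7   4  72 -22 -11  -3  -3  -5]
 [ -3  -5  -6  27  94  16  -4  -2  -3  -4]
 [ -2  -3  -1  53 124  59  -5  -4   2   0]
 [ -5  -3  -5   1  14   5  -5  -2  -3  -3]]
ref
[[   0    0    1    0    0    0    0    0    0    0]
 [   0    0    0   -4   -5   -2    0    1    0    0]
 [   0    1    0  -41  -98  -33    0    1    0    0]
 [   0    1    0  -33 -149  -46    0    0    0    0]
 [   0    0    0  -40 -113  -52    0    0    0    0]
 [   0    0    0    0    0    0    0    0    0    0]
 [   0    0    0    0    0    2    1    1    0    3]
 [   3    4    5    5    5    4    5    3    5    3]
 [   0    0    1    1    1    0    0    0    0    0]]
```

Run:
```python
from h import *
t=cv2.imread("pics/t12.png");s=cv2.imread("pics/s15r.png")
f=lambda im,x0,y0,x1,y1,w,h:cv2.resize(im[y0:y1,x0:x1],(w,h),interpolation=cv2.INTER_CUBIC)
cv2.imwrite("pics/fin.png",np.vstack([np.hstack([f(t,373,153,413,178,400,250),f(s,365,220,405,245,400,250)]),np.hstack([f(t,190,165,290,235,500,350),f(s,245,130,330,190,300,350)])]))
```

```text
(no output)
```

View pics/fin.png

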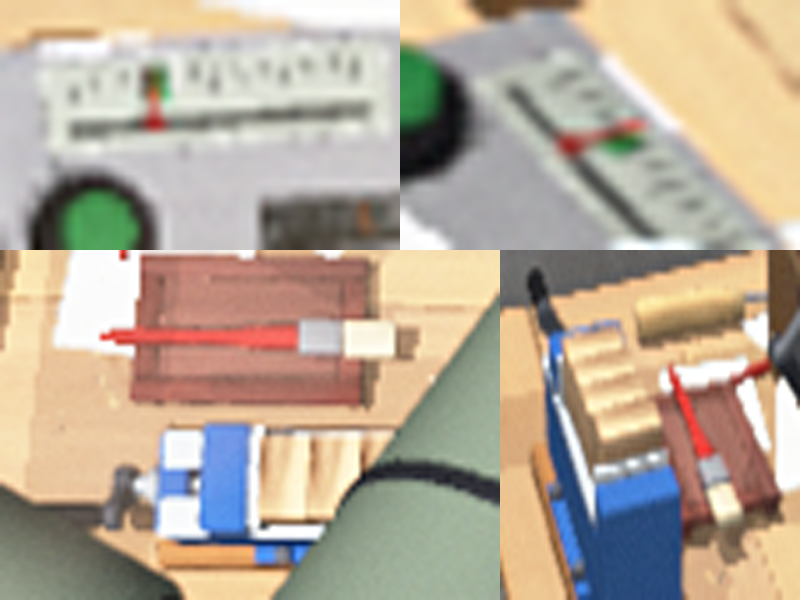

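The pointer stands in the green band at (155,95) in the top-left crop. The brush lies flat across the middle of the stand and the jaw presses the pack. Now I press the start button.

>>> arm_command([
  [[-11.1,0,0,0,0,0],[-11.1,0,0,0,0,0],[-11.1,0,0,0,0,0],[-11.1,0,0,0,0,0],[-11.1,0,0,0,0,0]],
])

```text
clock: 46.52
position: [0.5698, -0.3579, 0.1553]
eef_rot: [180.0, 0.0, 92.2]
wrist_force: [-0.0, 0.1, -0.5]
width: 0.0002
gripper_force: 0.0
```

>>> arm_command([
  [[0,0,3,0,0,0],[0,0,6,0,0,0],[0,0,7,0,0,0],[0,0,7.3,0,0,0],[0,0,7.3,0,0,0]],
])

```text
clock: 46.93
position: [0.57, -0.3536, 0.0825]
eef_rot: [-179.9, -0.1, 92.5]
wrist_force: [0.1, 0.0, 0.9]
width: 0.0002
gripper_force: 0.0
```

>>> arm_command([
  [[0,0,0.2,0,0,0],[0,0,0.4,0,0,0],[0,0,0.6,0,0,0],[0,0,0.8,0,0,0],[0,0,0.8,0,0,0]],
])

```text
clock: 47.35
position: [0.5717, -0.3548, 0.0761]
eef_rot: [179.8, 0.1, 92.5]
wrist_force: [1.7, -0.9, 3.7]
width: 0.0002
gripper_force: 1.9
```

>>> arm_command([
  [[0.3,0,0.2,0,0,0],[0.3,0,0.4,0,0,0],[0.3,0,0.6,0,0,0],[0.3,0,0.6,0,0,0]],
])

```text
clock: 47.68
position: [0.572, -0.3549, 0.0756]
eef_rot: [179.8, 0.5, 92.4]
wrist_force: [-6.4, -0.5, 29.4]
width: -0.0001
gripper_force: 14.5
```

>>> arm_command([
  [[0,0,0.1,0,0,0],[0,0,0.2,0,0,0],[0,0,0.2,0,0,0]],
])

```text
clock: 47.93
position: [0.5721, -0.3549, 0.0753]
eef_rot: [179.7, 0.6, 92.4]
wrist_force: [-9.9, 1.2, 38.7]
width: -0.0001
gripper_force: 19.6
```

>>> arm_command([
  [[0,0,-0.4,0,0,0],[0,0,-0.8,0,0,0],[0,0,-0.85,0,0,0],[0,0,-0.85,0,0,0],[0,0,-0.85,0,0,0]],
])

```text
clock: 48.35
position: [0.571, -0.3519, 0.076]
eef_rot: [179.9, 0.1, 92.5]
wrist_force: [0.9, -2.8, 8.6]
width: 0.0001
gripper_force: 4.2
```

>>> arm_command([
  [[0,0,-0.1,0,0,0],[0,0,-0.15,0,0,0],[0,0,-0.15,0,0,0]],
])

```text
clock: 48.6
position: [0.5706, -0.3512, 0.0766]
eef_rot: [180.0, 0.0, 92.5]
wrist_force: [1.6, -2.3, 3.4]
width: -0.0
gripper_force: 1.8
```

>>> arm_command([
  [[0,0,-0.1,0,0,0],[0,0,-0.15,0,0,0],[0,0,-0.15,0,0,0]],
])

```text
clock: 48.85
position: [0.5702, -0.3508, 0.0781]
eef_rot: [-180.0, -0.0, 92.5]
wrist_force: [1.9, -2.4, 3.2]
width: -0.0
gripper_force: 1.3
```

>>> arm_command([
  [[0,0,-0.15,0,0,0],[0,0,-0.2,0,0,0],[0,0,-0.2,0,0,0]],
])

```text
clock: 49.1
position: [0.57, -0.3505, 0.0801]
eef_rot: [-180.0, -0.1, 92.5]
wrist_force: [0.7, -1.3, 1.1]
width: -0.0001
gripper_force: 0.8
```

>>> arm_command([
  [[0,0,-3,0,0,0],[0,0,-6,0,0,0],[0,0,-10,0,0,0],[3,-2,-10,0,0,0],[6,-4,-10,0,0,0]],
])

```text
clock: 49.52
position: [0.5298, -0.2947, 0.1831]
eef_rot: [179.7, 0.2, 92.4]
wrist_force: [0.4, 1.1, -0.1]
width: 0.0001
gripper_force: 0.0
```

>>> arm_command([
  [[6,-10,0,0,0,0],[6,-10,0,0,0,0],[6,-10,0,0,0,0],[6,-10,0,0,0,0],[6,-10,0,0,0,0]],
])

```text
clock: 49.93
position: [0.4231, -0.2354, 0.18]
eef_rot: [-179.9, -0.1, 92.5]
wrist_force: [1.0, -0.3, 0.9]
width: -0.0001
gripper_force: 0.0
```

>>> arm_command([
  [[0,0,0,0,0,0],[0,0,0,0,0,0]],
])

```text
clock: 50.1
position: [0.4264, -0.238, 0.1805]
eef_rot: [180.0, 0.0, 92.5]
wrist_force: [-0.6, -0.5, 0.5]
width: 0.0001
gripper_force: 0.0
```

Run:
```python
from h import *
st(); t=snap("top");s=snap("side");ptr(t,"top",RT);ptr(s,"side",RS)
for a,f,roi in((t,"t12",(205,165,272,192)),(s,"s15r",(250,140,300,200)),(t,"top0",(370,150,460,200))):
    x0,y0,x1,y1=roi; d=cv2.absdiff(a,cv2.imread(f"pics/{f}.png"))[y0:y1,x0:x1].max(2); ys,xs=np.nonzero(d>60); print(f,len(xs),(xs.mean()+x0,ys.mean()+y0) if len(xs) else "")
```

```text
50.1 [ 0.4264 -0.238   0.1805] [180.    0.   92.5] F [-0.6 -0.5  0.5] w 0.0001 0.0
top [388.  164.8] 4 [ 0.6093 -0.3722  0.061 ]
top [389.  161.1] 3 [ 0.6214 -0.3759  0.061 ]
gap mm -4.3
side [383.2 233.5] 10 [ 0.6096 -0.3734  0.061 ]
side [386.7 233.9] 5 [ 0.6166 -0.3777  0.061 ]
gap mm -4.6
t12 0 
s15r 873 (np.float64(284.26460481099656), np.float64(154.10194730813288))
top0 1086 (np.float64(395.10681399631676), np.float64(185.32596685082873))
```

```bash
python3 -c "
from cell import robot
print(robot.finish_job())"
```

```text
the job is handed in; nothing more can be done
None
```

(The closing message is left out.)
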